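# Clamp down the pressure pot's lid, crisscross in two passes

### The arm

A 6-joint arm with a two-finger parallel gripper is mounted at the origin on a cart in front of the work surface, level with it; the furniture and walls round the work are solid. World frame = base frame: x ahead of the robot, y to its left, z up, the work surface at z = 0. Lengths are in mm, angles in rad, forces in N, time in s.
With the tool pointing down it reaches from about 350 to 775 mm from the base axis. Payload 7.3 kg.
Tool frame: the origin (TCP) lies on the centre line of the jaws, within the pads' length; the fingertips stand 22 mm ahead of it and the grasp point (between the pads) lies 3 mm ahead of it; z points along the fingers, y is the direction in which the jaws open and shut (so a half turn about z gives the same grasp; the last joint's range is limited). The gripper opens to 92 mm and grips with 3 to 60 N. Pads are 19 mm wide; open, the fingers measure 130 mm over their backs; the gripper's body (75 mm by 190 mm) begins 47 mm behind the grasp point.
Start: joints at [1.05, 0.342, 1.524, -0, 1.275, -0.146], TCP at [192.181, 488.579, 248.741] pointing down, gripper open.
Joint ranges: [-2.53, 2.53], [-0.77, 2.02], [0.04, 2.7], [-1, 4.14], [0.28, 2.66], [-3.11, 3.11]. Speed limits (rad/s): [2.57, 2.57, 3.14, 3.14, 3.14, 3.14].

### API

Orientations are given as [roll, pitch, yaw] about the fixed x, y, z axes, in that order (R = Rz(yaw) Ry(pitch) Rx(roll)).
In Python, from plant import bot gives the robot as it stands.
- The arm moves only by the tool play_rows, never from a script. Its argument "moves" is one flat list of numbers, 5 for each row, row after row: the closure in counts, from 0 (fully open) to 255 (shut), then the shift along the tool's x, y, z in mm, then the turn about the tool's z in degrees. A call has 1 to 8 rows; each row is the pose to reach, as a shift and turn from the pose commanded when the call began, along the tool's axes at that moment; what a row does not reach only later rows make up. A row lasts 1/12 s, in which the tool goes at most 41.7 mm and 7.16 degrees, less where a joint would pass 70% of its speed; a pose out of reach is approached as far as the arm can. A call with a gripper value outside its range is refused whole. The fingers move at their own pace and stop on an object; the grip force is fixed at half the most. Time passes only in rows, so rows that repeat a pose let the fingers close. It gives the time, the measured TCP pose, the force and the opening at its end, in the units of the state.
- bot.get_obs(): the state, without advancing time (a new reading comes with each control period).
- bot.capture(name): name is "scene" or "top" or "wrist"; returns a dict with "color" (384x512x3 uint8, red, green, blue), "fx", "fy", "cx", "cy" (pixels), "world_to_cam" (4x4, takes a point from world to camera coordinates); the wrist camera has in their place "T_tool_cam" (4x4, takes a point from camera to tool coordinates, whose origin is the TCP and whose axes are the flange's). Camera axes: x right, y down, z forward; pixel columns grow to the right and rows downward; lengths in mm; the calibration is good to about 2 mm. The wrist camera is an equidistant fisheye: a pixel r from the principal point sees the ray r / f radians off the axis. A picture is of the moment at which its call begins: read the wrist's pose just before it. There is no depth.
- bot.close_job(): hands the job in, once; it reports no verdict.
The state is a dict: "time": time; "joint_positions": joint angles; "dq": joint speeds; "tau": joint torques, N m; "tool_pos": TCP position; "tcp_rot": TCP orientation; "contact_force": force on the tool from outside, world axes, zero at the start; "moment": the same for the moment, N m; "grip_width": finger opening in mm.
Only numpy, scipy, OpenCV 4.12 (cv2) and the standard library are available. Lean on these libraries where they do the work, as an engineer would, in place of code of your own. Each camera call takes 0.05 s, during which the arm holds its last target.

### The job

Clamp the pressure pot's lid down evenly with its four wing knobs, in crisscross order and two passes. First turn each knob clockwise until you feel it just snug, one opposite pair and then the other; then go round a second time in the same crisscross way, giving each a further part turn until it is firmly tight. Do not overtighten any knob or cant the lid, leave the things standing around alone, and let go at the end.

Things in the scene. Friction and masses are not known exactly. Their poses are not given: they have to be found in the camera images.
- pot: low round aluminium pot of a small pressure pot, fixed to the worktop, 152 mm across and 56 mm high, with two black side handles; four dark steel clamp arms, 26 mm wide and 99 mm high, stand on its wall and bridge the lid's edge, each with a vertical screw and wing knob; origin at the centre of its underside, z up
- lid_top (a point): middle of the upper face of the steel lid's flat flange, 69 mm above the worktop; the lid is a loose disc 158 mm across, flange 8 mm thick, with a dome and small vent fittings up to 27 mm above its underside; it weighs 0.9 kg, lies on a springy gasket and tips if it is clamped on one side only; z is the lid's normal
- lid: the same loose lid; origin at the centre of its underside, 61 mm above the worktop
- grip_a (a point): where to grip wing knob a (opposite c): on its vertical turning axis, half-way up its wing, 131 mm above the worktop (the real wing stands up to 2 mm higher or lower and sinks as it is tightened). Fixed to the pot; x points outward from the pot's centre, z up. The axes stand on a circle of 60 mm radius, a, b, c, d counter-clockwise seen from above
- knob_a (a joint): angle of wing knob a, rad; grows as it tightens, clockwise seen from above; at 0 the wing's long way lies along x of point grip_a (radially). Starts from -0.1 to 0.1, can turn past 3, stays where it is left. The wing is a black bar 44 mm long, 10 mm thick, 22 mm high, pinched across its 10 mm from above; its underside is 21 mm above the clamp arm. The wing has a springy core: under torque it runs ahead of this angle by torque/5, and it gives up to 6 mm up or down lightly
- grip_b (a point): where to grip wing knob b (opposite d): on its vertical turning axis, half-way up its wing, 131 mm above the worktop (the real wing stands up to 2 mm higher or lower and sinks as it is tightened). Fixed to the pot; x points outward from the pot's centre, z up. The axes stand on a circle of 60 mm radius, a, b, c, d counter-clockwise seen from above
- knob_b (a joint): angle of wing knob b, rad; grows as it tightens, clockwise seen from above; at 0 the wing's long way lies along x of point grip_b (radially). Like a. At every clamp the screw drives its foot down 5 mm per rad; the foot meets the lid at an unseen angle of 0.12 to 0.65 rad, different at each; from there to snug is 0.15 to 0.35 rad more
- grip_c (a point): where to grip wing knob c (opposite a): on its vertical turning axis, half-way up its wing, 131 mm above the worktop (the real wing stands up to 2 mm higher or lower and sinks as it is tightened). Fixed to the pot; x points outward from the pot's centre, z up. The axes stand on a circle of 60 mm radius, a, b, c, d counter-clockwise seen from above
- knob_c (a joint): angle of wing knob c, rad; grows as it tightens, clockwise seen from above; at 0 the wing's long way lies along x of point grip_c (radially). Like a. TORQUE to turn any wing: 0.35 N m while free and running, about 0.2 as read when it is stopped and held; take your own free reading as zero. It rises by 0.3 to 0.5 N m per rad once the foot bears. Snug (first pass): 0.09 N m above free (0.06 to 0.14)
- grip_d (a point): where to grip wing knob d (opposite b): on its vertical turning axis, half-way up its wing, 131 mm above the worktop (the real wing stands up to 2 mm higher or lower and sinks as it is tightened). Fixed to the pot; x points outward from the pot's centre, z up. The axes stand on a circle of 60 mm radius, a, b, c, d counter-clockwise seen from above
- knob_d (a joint): angle of wing knob d, rad; grows as it tightens, clockwise seen from above; at 0 the wing's long way lies along x of point grip_d (radially). Like a. Tight (second pass, any knob): 0.30 N m above free (0.23 to 0.37), some 0.3 to 0.5 rad past snug; 0.45 above free is too much. Tightening one knob changes the others' loads a little
- mug_1: small patterned cup, 62x88x50 mm; bystander, to be left alone; origin at the centre of its underside
- mug_2: small patterned cup with a diamond pattern, 58x84x49 mm; bystander, to be left alone; origin at the centre of its underside
- jar_1: small glass jar with a black lid, 60 mm across and 85 mm high; bystander, to be left alone; origin at the centre of its underside
- kitchen_timer: round wind-up kitchen timer, 65 mm across and 56 mm high; bystander, to be left alone; origin at the centre of its underside
- teaspoon_1: teaspoon 132 mm long, lying on the worktop in front of the pot; bystander, to be left alone; origin at the centre of its underside

How it is judged:
By the outcome, as a careful person would: the job done as asked, in the order asked, and still so for the second after the job is handed in, with the robot touching nothing.
It also fails if it takes over 72 s, if anything falls off the work surface, if the arm or the gripper's body presses on something with over 40 N, if the wrist force passes 120 N, or if a joint passes its speed limit or range.

## Working session

There is one attempt and no reset: what is moved stays moved. The work goes in short steps, Python scripts to look and compute and a tool call to move; the robot and the scene stay as the last step left them, time stands still between calls to the robot, and variables do not carry over. Pictures are saved under pics/ and viewed, and the job is handed in when it is done.

Besides the shell and the picture viewer there is one more tool, called after "Call:" as a command line: name --argument value ..., lists and objects as JSON in quotes. play_rows: Moves the arm, as the interface text tells. Its arguments: {"type":"object","properties":{"moves":{"type":"array","items":{"type":"number"}}},"required":["moves"]}

```bash
mkdir -p pics; ls; cat > h.py <<'E'
import numpy as np,cv2
from plant import bot
def snap(n,f):
    c=bot.capture(n); cv2.imwrite('pics/'+f,cv2.cvtColor(c['color'],cv2.COLOR_RGB2BGR)); return c
def ray(c,u,v,z):
    M=np.array(c['world_to_cam']);R=M[:3,:3];t=M[:3,3];o=-R.T@t
    d=R.T@np.array([(u-c['cx'])/c['fx'],(v-c['cy'])/c['fy'],1]);return o+d*(z-o[2])/d[2]
def proj(c,p):
    M=np.array(c['world_to_cam']);q=M[:3,:3]@p+M[:3,3];return q[0]/q[2]*c['fx']+c['cx'],q[1]/q[2]*c['fy']+c['cy']
E
python3 - <<'E'
from h import *
o=bot.get_obs();print(o)
import pickle
c=snap('top','top0.png');s=snap('scene','scene0.png')
pickle.dump((c,s),open('c.pkl','wb'))
for k in (c,s):print(k['fx'],k['cx'],k['cy'],np.round(k['world_to_cam'],3))
E
```

```text
pics
{'time': 0.0, 'joint_positions': array([ 1.04999755e+00,  3.42690257e-01,  1.52499833e+00, -1.95968135e-06,
        1.27537090e+00, -1.46030013e-01]), 'dq': array([-0.00177598, -0.00160276,  0.0008444 , -0.00093901,  0.00088329,
        0.00096413]), 'tau': array([-2.07384505e-04, -4.31255150e+01, -2.44218081e+01,  7.17270887e-02,
        5.61798178e-02, -1.41523115e-04]), 'tool_pos': array([191.99436704, 488.24896234, 248.06829983]), 'tcp_rot': array([-3.14014116e+00, -2.11586374e-04,  2.76682431e+00]), 'contact_force': array([-0.6312662 , -0.6349141 , -0.31742138]), 'moment': array([0.01201669, 0.00867011, 0.03929321]), 'grip_width': 91.59379797685136}
414.4854011601917 259.2793846917305 187.83343998589316 [[-1.100000e-02 -1.000000e+00 -1.000000e-02  5.716300e+01]
 [-9.840000e-01  1.200000e-02 -1.760000e-01  4.669070e+02]
 [ 1.760000e-01  8.000000e-03 -9.840000e-01  1.132275e+03]
 [ 0.000000e+00  0.000000e+00  0.000000e+00  1.000000e+00]]
483.0532152504537 259.2330591167134 189.07223651227858 [[ 7.320000e-01 -6.810000e-01  2.600000e-02 -3.299870e+02]
 [-2.960000e-01 -3.530000e-01 -8.880000e-01  2.531310e+02]
 [ 6.140000e-01  6.420000e-01 -4.600000e-01  1.234535e+03]
 [ 0.000000e+00  0.000000e+00  0.000000e+00  1.000000e+00]]
```

```bash
python3 - <<'E'
import cv2
a=cv2.imread('pics/top0.png');cv2.imwrite('pics/top0b.png',cv2.resize(a,(800,600),interpolation=cv2.INTER_CUBIC))
E
```

```text
(no output)
```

View pics/top0b.png

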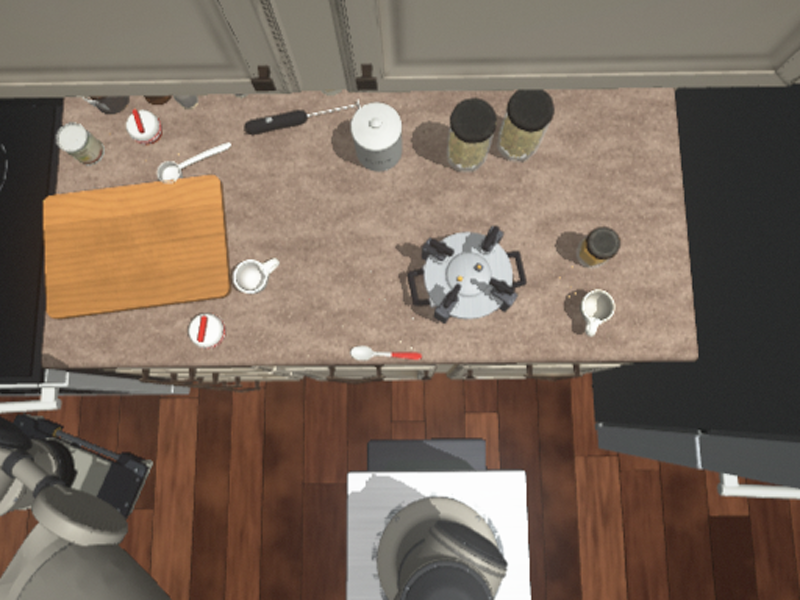

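View pics/scene0.png

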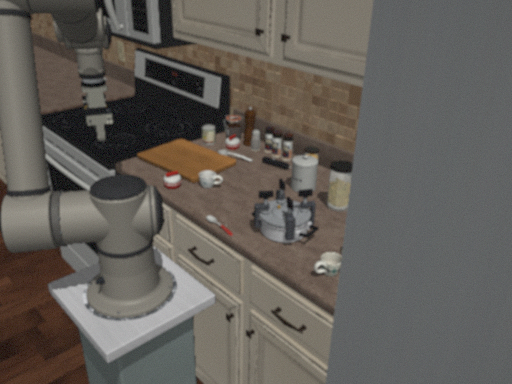

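```bash
python3 - <<'E'
import cv2
a=cv2.imread('pics/top0.png')[135:215,250:345];cv2.imwrite('pics/top0c.png',cv2.resize(a,None,fx=7,fy=7,interpolation=cv2.INTER_CUBIC))
E
```

```text
(no output)
```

View pics/top0c.png

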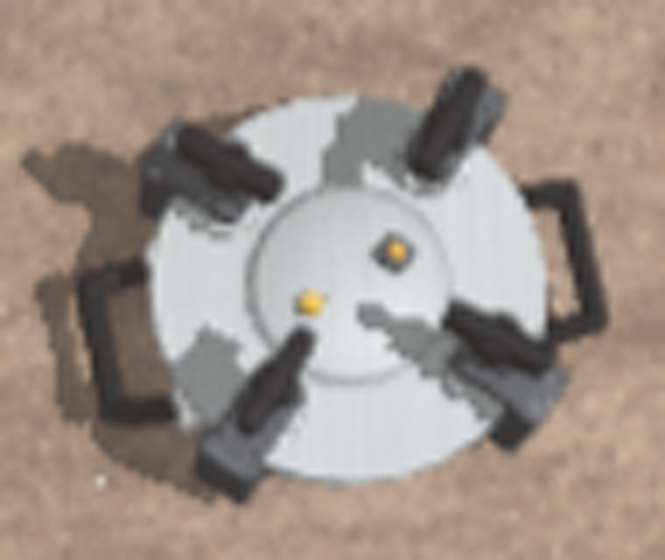

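```bash
python3 - <<'E'
from h import *
import pickle
c,s=pickle.load(open('c.pkl','rb'))
o=ray(c,300,175,69);print(o)
print('lid centre, rough',ray(c,299.5,176,69), 'Tcam',bot.capture('wrist')['T_tool_cam'])
E
```

```text
[497.4513665  -62.05955902  69.        ]
lid centre, rough [494.63331247 -60.59281536  69.        ] Tcam [[-3.06132574e-05 -9.57200311e-01 -2.89426267e-01  7.84948523e+01]
 [ 9.99999727e-01  1.84334723e-04 -7.15410200e-04  6.57266671e-01]
 [ 7.38142176e-04 -2.89426210e-01  9.57200044e-01 -1.36884183e+02]
 [ 0.00000000e+00  0.00000000e+00  0.00000000e+00  1.00000000e+00]]
```

```bash
python3 - <<'E'
from h import *
import pickle
c,s=pickle.load(open('c.pkl','rb'))
P=[]
for u,v in [(450,125),(222,162),(278,382),(500,337)]:
    p=ray(c,250+u/7,135+v/7,142);P.append(p);print(p.round(1))
P=np.array(P);print(P.mean(0));d=P-P.mean(0);print(np.hypot(d[:,0],d[:,1]),np.degrees(np.arctan2(d[:,1],d[:,0])))
# lid circle from crop edges
for u,v in [(148,285),(548,275),(345,93),(370,482)]: print(ray(c,250+u/7,135+v/7,69).round(1))
E
```

```text
[541.  -94.4 142. ]
[527.8  -8.8 142. ]
[444.  -27.7 142. ]
[ 459.9 -110.1  142. ]
[493.17878974 -60.24927344 142.        ]
[58.73537718 62.06956844 58.93860935 59.95739798] [ -35.57386159   56.05915056  146.48570241 -123.72540366]
[496.5  18.1  69. ]
[ 498.5 -140.6   69. ]
[574.2 -62.2  69. ]
[416.5 -67.6  69. ]
```

Call:
play_rows --moves '[0,-538,-415,0,12.4,0,-538,-415,0,12.4,0,-538,-415,0,12.4,0,-538,-415,0,12.4,0,-538,-415,0,12.4,0,-538,-415,0,12.4,0,-538,-415,0,12.4,0,-538,-415,0,12.4]'

```text
time: 0.82
tool_pos: [363.6, 200.6, 248.8]
tcp_rot: [3.141, 0.0, 2.551]
contact_force: [1.0, 0.7, -0.1]
grip_width: 92.0
```

```bash
cat >> h.py <<'E'
def delta(x,y,z,yaw=None):
    o=bot.get_obs();p=o['tool_pos'];w=o['tcp_rot'][2];d=np.array([x,y])-p[:2]
    dx=d@[np.cos(w),np.sin(w)];dy=d@[np.sin(w),-np.cos(w)]
    t=0 if yaw is None else np.degrees((w-yaw+np.pi)%(2*np.pi)-np.pi)
    print('t %.2f'%o['time'],'pos',p.round(1),'yaw %.3f'%w,'-> d',dx.round(1),dy.round(1),round(p[2]-z,1),'turn',round(t,1),'M',o['moment'].round(3),'F',o['contact_force'].round(1),'j6 %.2f'%o['joint_positions'][5])
E
python3 -c "
from h import *
delta(541,-94,248.7,2.55)"
```

```text
t 0.82 pos [363.6 200.6 248.8] yaw 2.551 -> d -311.4 -145.8 0.1 turn 0.0 M [ 0.002 -0.014  0.069] F [ 1.   0.7 -0.1] j6 -0.66
```

Call:
play_rows --moves '[0,-311,-146,0,0,0,-311,-146,0,0,0,-311,-146,0,0,0,-311,-146,0,0,0,-311,-146,0,0,0,-311,-146,0,0,0,-311,-146,0,0,0,-311,-146,0,0]'

```text
time: 1.48
tool_pos: [535.4, -85.3, 248.5]
tcp_rot: [3.142, -0.0, 2.55]
contact_force: [0.1, 0.2, -0.2]
grip_width: 92.0
```

```bash
python3 - <<'E'
from h import *
import pickle
delta(541,-94,248.7,2.55)
o=bot.get_obs();w=snap('wrist','w1.png');pickle.dump((o,w),open('w1.pkl','wb'));print(w['fx'],w['fy'],w['cx'],w['cy'])
E
```

```text
t 1.48 pos [535.4 -85.3 248.5] yaw 2.550 -> d -9.5 -4.0 -0.2 turn -0.0 M [ 0.025 -0.037  0.035] F [ 0.1  0.2 -0.2] j6 -1.28
297.3186396354542 297.3186396354542 256.5579716711803 194.88534973568483
```

View pics/w1.png

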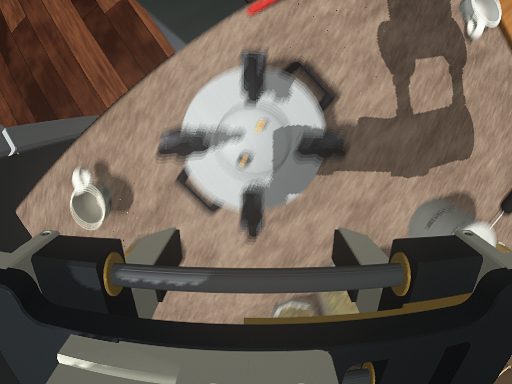

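```bash
cat >> h.py <<'E'
def euler(r):
    from scipy.spatial.transform import Rotation as R
    return R.from_euler('xyz',r).as_matrix()
def fray(o,w,u,v,z):
    a=np.array([u-w['cx'],v-w['cy']])/w['fx'];r=np.hypot(*a);d=np.array([*(a/r*np.sin(r)),np.cos(r)])
    T=np.array(w['T_tool_cam']);E=euler(o['tcp_rot'])
    oo=E@T[:3,3]+o['tool_pos'];d=E@T[:3,:3]@d;return oo+d*(z-oo[2])/d[2]
E
python3 - <<'E'
from h import *
import pickle
delta(541,-94,248.7,2.55)
o=bot.get_obs();w=snap('wrist','w2.png');pickle.dump((o,w),open('w2.pkl','wb'))
a=cv2.imread('pics/w2.png')[45:240,150:350];cv2.imwrite('pics/w2c.png',cv2.resize(a,None,fx=3,fy=3,interpolation=cv2.INTER_CUBIC))
E
```

```text
t 1.53 pos [538.7 -91.7 248. ] yaw 2.547 -> d -3.2 -0.6 -0.7 turn -0.2 M [-0.235 -0.07   0.048] F [ 1.4 -5.5  0.7] j6 -1.28
```

View pics/w2c.png

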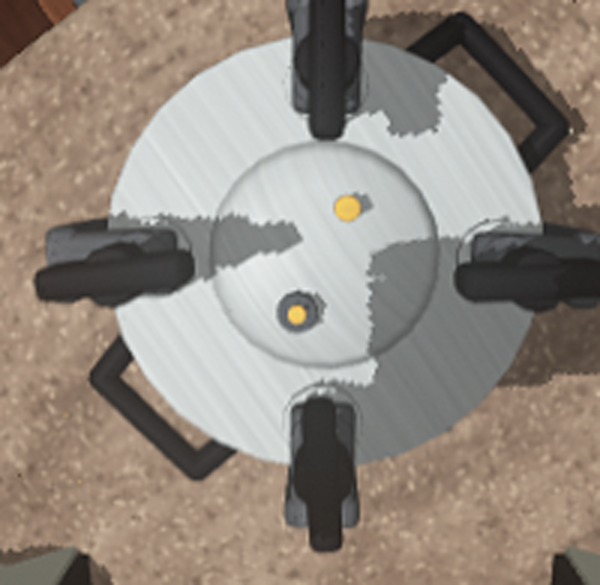

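```bash
python3 - <<'E'
import cv2,numpy as np
a=cv2.imread('pics/w2.png')[25:240,150:370];a=np.clip((a/255.)**0.45*255,0,255).astype('uint8')
b=cv2.resize(a,None,fx=3.6,fy=2.79*1,interpolation=cv2.INTER_CUBIC)
b=cv2.resize(a,None,fx=2.75,fy=2.75,interpolation=cv2.INTER_CUBIC)
cv2.imwrite('pics/w2d.png',b)
# mosaic of 4 wings x5
g=np.vstack([np.hstack([cv2.resize(a0,(400,300),interpolation=cv2.INTER_CUBIC) for a0 in r]) for r in
 [[a[10:70,60:140],a[140:200,60:140]],[a[75:135,0:80],a[75:135,140:220]]]])
cv2.imwrite('pics/w2e.png',g)
E
```

```text
(no output)
```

View pics/w2e.png

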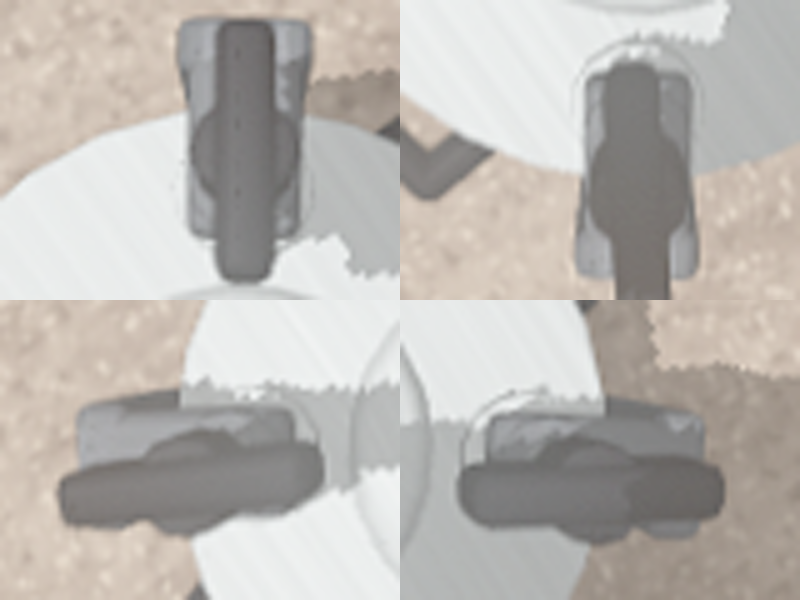

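```bash
python3 - <<'E'
from h import *
import pickle
o,w=pickle.load(open('w2.pkl','rb'))
C=[]
for n,(a,b) in dict(T=((259,39),(259,91.6)),B=((258.5,228),(256.4,177.4)),L=((162.2,140.2),(214.4,133)),R=((354.8,138),(302,138))).items():
    p=fray(o,w,*a,142);q=fray(o,w,*b,120);q2=fray(o,w,*b,142);d=p-q;m=(p+q)/2
    C.append(m[:2]);print(n,p.round(1),q.round(1),'len',np.hypot(*d[:2]).round(1),'mid',m[:2].round(1),'dir',np.degrees(np.arctan2(d[1],d[0])).round(1))
C=np.array(C);c=C.mean(0);d=C-c;print(c,np.hypot(*d.T),np.degrees(np.arctan2(d[:,1],d[:,0])))
E
```

```text
T [428.1 -14.2 142. ] [463.6 -38.1 120. ] len 42.8 mid [445.9 -26.1] dir 146.1
B [ 561.4 -104.7  142. ] [526.6 -83.4 120. ] len 40.8 mid [544. -94.] dir -31.4
L [ 450.3 -127.8  142. ] [471.6 -91.5 120. ] len 42.1 mid [ 461.  -109.6] dir -120.3
R [539.8   8.  142. ] [519.2 -29.1 120. ] len 42.5 mid [529.5 -10.5] dir 61.0
[495.07082795 -60.07886649] [59.78578722 59.54116216 60.1651982  60.32914555] [ 145.38187476  -34.77571582 -124.54406517   55.22319421]
```

```bash
python3 -c "
from h import *
delta(544.2,-94.1,137,2.594)"
```

```text
t 1.58 pos [536.9 -88.4 247.6] yaw 2.545 -> d -9.2 -0.6 110.6 turn -2.8 M [ 0.025 -0.029  0.05 ] F [ 0.6  0.1 -0.6] j6 -1.28
```

Call:
play_rows --moves '[145,0,0,40,-2.8,145,0,0,70,-2.8,145,0,0,70,-2.8,145,0,0,70,-2.8,145,0,0,70,-2.8]'

```text
time: 2.0
tool_pos: [535.6, -83.2, 180.3]
tcp_rot: [3.141, 0.002, 2.599]
contact_force: [1.0, 0.0, 0.5]
grip_width: 63.1
```

```bash
python3 -c "
from h import *
delta(544.2,-94.1,137,2.594)"
```

```text
t 2.00 pos [535.6 -83.2 180.3] yaw 2.599 -> d -13.0 -4.9 43.3 turn 0.3 M [0.006 0.019 0.036] F [1.  0.  0.5] j6 -1.32
```

```bash
python3 - <<'E'
from h import *
import pickle
o=bot.get_obs();print(o['dq'].round(3));w=snap('wrist','w3.png');pickle.dump((o,w),open('w3.pkl','wb'))
print(bot.get_obs()['tool_pos'])
a=cv2.imread('pics/w3.png')[0:300,110:410];a=np.clip((a/255.)**0.45*255,0,255).astype('uint8')
cv2.imwrite('pics/w3c.png',cv2.resize(a,None,fx=2,fy=2,interpolation=cv2.INTER_CUBIC))
E
```

```text
[-0.    -0.019 -0.015  0.001 -0.006 -0.002]
[535.8978994  -83.28606196 180.82103831]
```

View pics/w3c.png

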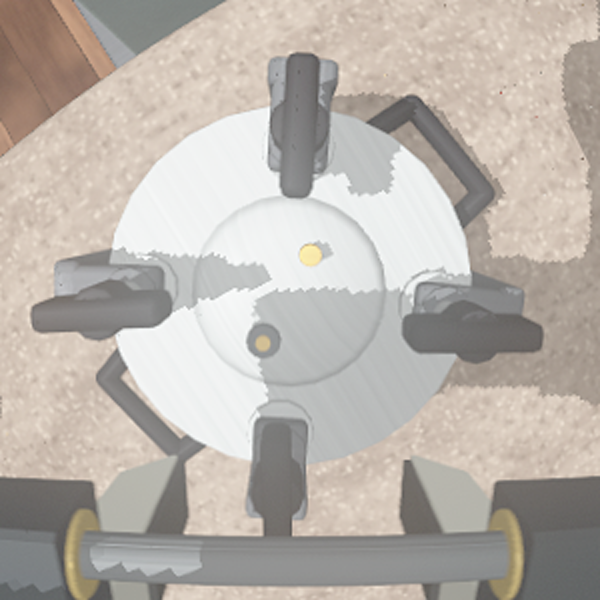

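```bash
python3 - <<'E'
from h import *
import pickle
from scipy.optimize import least_squares
o,w=pickle.load(open('w3.pkl','rb'))
C=[];dirs=[]
for n,(a,b) in dict(T=((261.5,27),(258.5,98)),L=((126,159),(195.5,151.5)),R=((381.5,167.5),(311.5,166.5))).items():
    p=fray(o,w,*a,142);q=fray(o,w,*b,120);d=p-q;m=(p+q)/2
    C.append(m[:2]);print(n,'len',np.hypot(*d[:2]).round(1),'mid',m[:2].round(1),'dir',np.degrees(np.arctan2(d[1],d[0])).round(1))
C=np.array(C);print('centre',(C[1]+C[2])/2)
ang=np.radians([0,90,-90])
f=lambda x:(C-np.c_[x[0]+60*np.cos(x[2]+ang),x[1]+60*np.sin(x[2]+ang)]).ravel()
r=least_squares(f,[495,-60,2.5]);print(r.x,f(r.x).round(1))
for n,a in zip('TLBR',[0,90,180,270]):
    t=r.x[2]+np.radians(a);print(n,(r.x[:2]+60*np.array([np.cos(t),np.sin(t)])).round(1),np.degrees(t))
print(fray(o,w,249.5,209,120))
E
```

```text
T len 42.3 mid [446.1 -26.3] dir 146.8
L len 41.8 mid [ 461.3 -110.5] dir -120.9
R len 42.4 mid [530.6 -11.2] dir 65.3
centre [495.95781785 -60.84506385]
[495.76856535 -60.7520792    2.53353227] [-0.4  0.2 -0.1 -0.5  0.5  0.3]
T [446.5 -26.5] 145.16070657184045
L [ 461.5 -110. ] 235.16070657184045
B [545. -95.] 325.1607065718404
R [530.  -11.5] 415.1607065718404
[526.04059046 -82.62551617 120.        ]
```

```bash
python3 -c "
from h import *
delta(545,-95,137,2.594)"
```

```text
t 2.05 pos [535.9 -83.3 180.8] yaw 2.600 -> d -13.8 -5.3 43.8 turn 0.3 M [ 0.032 -0.058  0.013] F [ 0.9 -0.7  0.5] j6 -1.32
```

Call:
play_rows --moves '[150,-13.8,-5.3,0,0.3,150,-13.8,-5.3,15,0.3,150,-13.8,-5.3,44,0.3,150,-13.8,-5.3,44,0.3,150,-13.8,-5.3,44,0.3,150,-13.8,-5.3,44,0.3]'

```text
time: 2.55
tool_pos: [544.9, -95.1, 136.8]
tcp_rot: [3.141, 0.003, 2.594]
contact_force: [0.0, -0.4, -0.6]
grip_width: 38.2
```

```bash
python3 - <<'E'
from h import *
delta(545,-95,137,2.594)
w=snap('wrist','w4.png')
E
```

```text
t 2.55 pos [544.9 -95.1 136.8] yaw 2.594 -> d -0.1 0.1 -0.2 turn 0.0 M [-0.017  0.014  0.031] F [ 0.  -0.4 -0.6] j6 -1.33
```

View pics/w4.png

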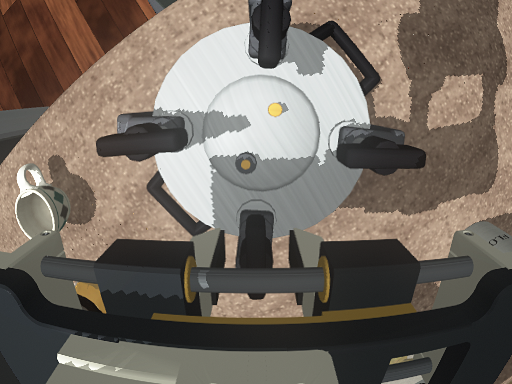

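Call:
play_rows --moves '[255,0,0,0,0,255,0,0,0,0,255,0,0,0,0,255,0,0,0,0,255,0,0,0,0]'

```text
time: 3.02
tool_pos: [544.0, -95.0, 135.0]
tcp_rot: [3.142, 0.0, 2.594]
contact_force: [-0.1, -0.1, 0.6]
grip_width: 9.6
```

```bash
python3 -c "
from h import *
delta(545,-95,137,2.594)"
```

```text
t 3.02 pos [544. -95. 135.] yaw 2.594 -> d -0.9 0.5 -2.0 turn 0.0 M [-0.066  0.039  0.094] F [-0.1 -0.1  0.6] j6 -1.33
```

Call:
play_rows --moves '[255,0,0,0.2,3,255,0,0,0.4,6,255,0,0,0.4,6,255,0,0,0.4,6]'

```text
time: 3.35
tool_pos: [544.0, -95.0, 134.6]
tcp_rot: [3.141, 0.0, 2.491]
contact_force: [-0.4, 0.3, 3.0]
grip_width: 9.5
```

```bash
cat >> h.py <<'E'
def rd(n=4):
    R=[]
    for i in range(n):
        o=bot.get_obs();R.append([o['moment'][2],o['tcp_rot'][2],*o['contact_force'],*o['tool_pos']])
        if i<n-1: bot.capture('wrist')
    R=np.array(R);print('t %.2f'%o['time'],'Mz',R[:,0].round(3),'mean %.3f'%R[:,0].mean(),'yaw %.3f'%R[-1,1],'F',R[:,2:5].mean(0).round(1),'p',R[-1,5:].round(1),'w %.1f'%o['grip_width'],'j6 %.2f'%o['joint_positions'][5])
E
python3 -c "
from h import *
rd(6)"
```

```text
t 3.60 Mz [0.297 0.308 0.267 0.248 0.323 0.278] mean 0.287 yaw 2.490 F [-0.7  0.4  4. ] p [544.  -95.  134.6] w 10.1 j6 -1.23
```

Call:
play_rows --moves '[255,0,0,0.2,3,255,0,0,0.5,6,255,0,0,0.5,6,255,0,0,0.5,6]'

```text
time: 3.93
tool_pos: [544.1, -95.0, 134.0]
tcp_rot: [3.141, 0.0, 2.386]
contact_force: [-1.0, 0.4, 5.3]
grip_width: 10.1
```

```bash
python3 -c "
from h import *
rd(5)"
```

```text
t 4.13 Mz [0.277 0.242 0.254 0.267 0.269] mean 0.262 yaw 2.386 F [-0.9 -0.1  5. ] p [544. -95. 134.] w 10.0 j6 -1.13
```

Call:
play_rows --moves '[255,0,0,0.2,3,255,0,0,0.5,6,255,0,0,0.5,6,255,0,0,0.5,6]'

```text
time: 4.47
tool_pos: [544.0, -95.0, 133.5]
tcp_rot: [3.141, 0.0, 2.281]
contact_force: [-1.1, 0.1, 5.0]
grip_width: 9.9
```

```bash
python3 -c "
from h import *
rd(5)"
```

```text
t 4.67 Mz [0.269 0.278 0.31  0.254 0.238] mean 0.270 yaw 2.281 F [-0.7  0.3  5.2] p [544.1 -95.  133.5] w 9.9 j6 -1.02
```

Call:
play_rows --moves '[255,0,0,0.2,3,255,0,0,0.5,6,255,0,0,0.5,6,255,0,0,0.5,6]'

```text
time: 5.0
tool_pos: [544.1, -94.9, 133.0]
tcp_rot: [3.141, 0.0, 2.176]
contact_force: [-0.3, 0.1, 4.2]
grip_width: 10.1
```

```bash
python3 -c "
from h import *
rd(5)"
```

```text
t 5.20 Mz [0.324 0.294 0.31  0.274 0.281] mean 0.297 yaw 2.176 F [-0.6  0.1  5. ] p [544.1 -95.  133. ] w 10.1 j6 -0.92
```

Call:
play_rows --moves '[255,0,0,0.2,3,255,0,0,0.5,6,255,0,0,0.5,6,255,0,0,0.5,6]'

```text
time: 5.53
tool_pos: [544.1, -94.9, 132.5]
tcp_rot: [3.141, 0.0, 2.071]
contact_force: [0.1, 0.4, 5.6]
grip_width: 10.2
```

```bash
python3 -c "
from h import *
rd(5)"
```

```text
t 5.73 Mz [0.251 0.237 0.281 0.286 0.26 ] mean 0.263 yaw 2.072 F [-0.3  0.3  5.3] p [544.1 -94.9 132.5] w 9.8 j6 -0.81
```

Call:
play_rows --moves '[255,0,0,0.2,3,255,0,0,0.5,6,255,0,0,0.5,6,255,0,0,0.5,6]'

```text
time: 6.07
tool_pos: [544.1, -94.9, 132.1]
tcp_rot: [3.141, 0.0, 1.967]
contact_force: [-0.0, 0.1, 5.5]
grip_width: 10.0
```

```bash
python3 -c "
from h import *
rd(5)"
```

```text
t 6.27 Mz [0.302 0.313 0.315 0.311 0.329] mean 0.314 yaw 1.967 F [-0.2  0.8  5.5] p [544.1 -94.9 132.1] w 9.9 j6 -0.71
```

Call:
play_rows --moves '[255,0,0,0.2,3,255,0,0,0.5,6,255,0,0,0.5,6,255,0,0,0.5,6]'

```text
time: 6.6
tool_pos: [544.2, -95.0, 131.7]
tcp_rot: [3.141, 0.0, 1.862]
contact_force: [0.2, -0.3, 6.1]
grip_width: 9.6
```

```bash
python3 -c "
from h import *
rd(5)"
```

```text
t 6.80 Mz [0.369 0.341 0.345 0.348 0.398] mean 0.360 yaw 1.862 F [-0.4  0.1  6.3] p [544.2 -95.  131.7] w 9.9 j6 -0.60
```

```bash
python3 -c "
from h import *
delta(446.2,-26.5,137,2.557)"
```

```text
t 6.80 pos [544.2 -95.  131.7] yaw 1.862 -> d 93.8 -74.2 -5.3 turn -39.8 M [-0.026  0.183  0.398] F [-0.8 -0.4  5.9] j6 -0.60
```

Call:
play_rows --moves '[150,0,0,0,0,150,0,0,0,0,150,0,0,0,0,150,0,0,-40,0,150,31,-25,-45,-7,150,62,-50,-45,-14,150,93.8,-74.2,-45,-21,150,93.8,-74.2,-45,-28]'

```text
time: 7.47
tool_pos: [438.7, -22.6, 175.0]
tcp_rot: [-3.138, -0.008, 2.358]
contact_force: [-0.2, 0.8, -0.2]
grip_width: 37.7
```

```bash
python3 -c "
from h import *
delta(446.2,-26.5,137,2.557)
snap('wrist','w5.png')"
```

```text
t 7.47 pos [438.7 -22.6 175. ] yaw 2.358 -> d -8.1 2.5 38.0 turn -11.4 M [-0.076  0.014  0.032] F [-0.2  0.8 -0.2] j6 -1.01
```

View pics/w5.png

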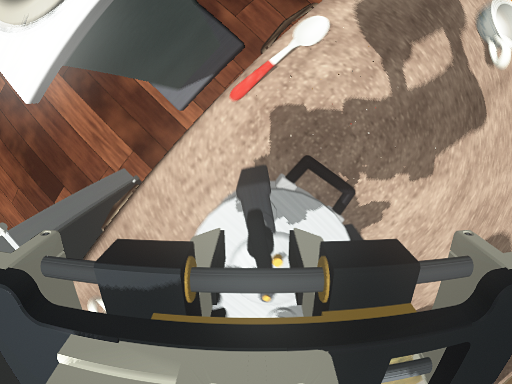

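Call:
play_rows --moves '[150,0,0,0,-7,150,0,0,0,-11.8,150,0,0,0,-11.8]'

```text
time: 7.77
tool_pos: [446.8, -26.7, 176.3]
tcp_rot: [3.141, 0.001, 2.556]
contact_force: [0.6, -0.7, -0.2]
grip_width: 38.1
```

```bash
python3 -c "
from h import *
delta(446.2,-26.5,137,2.557)
o=bot.get_obs();print(o['dq'].round(2))"
```

```text
t 7.77 pos [446.8 -26.7 176.3] yaw 2.556 -> d 0.6 -0.1 39.3 turn -0.1 M [-0.031 -0.001  0.017] F [ 0.6 -0.7 -0.2] j6 -1.22
[-0.    0.    0.    0.    0.    0.14]
```

Call:
play_rows --moves '[150,0.5,0,30,0,150,0.5,0,39,0,255,0.5,0,39,0,255,0.5,0,39,0,255,0.5,0,39,0,255,0.5,0,39,0,255,0.5,0,39,0,255,0.5,0,39,0]'

```text
time: 8.43
tool_pos: [445.7, -26.8, 138.1]
tcp_rot: [-3.141, 0.002, 2.556]
contact_force: [-1.4, -5.0, 2.0]
grip_width: 9.6
```

Call:
play_rows --moves '[255,0,0,0.2,3,255,0,0,0.4,6,255,0,0,0.4,6,255,0,0,0.4,6]'

```text
time: 8.77
tool_pos: [445.8, -26.8, 137.7]
tcp_rot: [-3.141, 0.002, 2.452]
contact_force: [-3.4, -4.8, 3.9]
grip_width: 9.6
```

```bash
python3 -c "
from h import *
rd(5)"
```

```text
t 8.97 Mz [0.265 0.292 0.275 0.277 0.3  ] mean 0.282 yaw 2.453 F [-2.8 -4.8  4.4] p [445.8 -26.8 137.7] w 9.9 j6 -1.11
```

Call:
play_rows --moves '[255,0,0,0.2,3,255,0,0,0.5,6,255,0,0,0.5,6,255,0,0,0.5,6]'

```text
time: 9.3
tool_pos: [445.7, -26.8, 137.2]
tcp_rot: [-3.141, 0.002, 2.348]
contact_force: [-2.4, -4.9, 4.7]
grip_width: 9.9
```

```bash
python3 -c "
from h import *
rd(5)"
```

```text
t 9.50 Mz [0.272 0.307 0.28  0.234 0.269] mean 0.272 yaw 2.348 F [-2.5 -5.   4.1] p [445.7 -26.8 137.2] w 9.7 j6 -1.01
```

Call:
play_rows --moves '[255,0,0,0.2,3,255,0,0,0.6,6,255,0,0,0.6,6,255,0,0,0.6,6]'

```text
time: 9.83
tool_pos: [445.7, -26.8, 136.7]
tcp_rot: [-3.141, 0.002, 2.243]
contact_force: [-2.6, -4.7, 4.8]
grip_width: 9.8
```

```bash
python3 -c "
from h import *
rd(5)"
```

```text
t 10.03 Mz [0.253 0.256 0.214 0.22  0.257] mean 0.240 yaw 2.243 F [-2.4 -4.7  4.3] p [445.7 -26.8 136.7] w 9.8 j6 -0.90
```

Call:
play_rows --moves '[255,0,0,0.2,3,255,0,0,0.6,6,255,0,0,0.6,6,255,0,0,0.6,6]'

```text
time: 10.37
tool_pos: [445.7, -26.8, 136.1]
tcp_rot: [-3.141, 0.002, 2.138]
contact_force: [-3.3, -5.5, 5.9]
grip_width: 9.5
```

```bash
python3 -c "
from h import *
rd(5)"
```

```text
t 10.57 Mz [0.226 0.227 0.268 0.275 0.256] mean 0.250 yaw 2.138 F [-3.  -4.7  5.8] p [445.7 -26.8 136.1] w 9.9 j6 -0.80
```

Still free (about 0.26).

Call:
play_rows --moves '[255,0,0,0.2,3,255,0,0,0.6,6,255,0,0,0.6,6,255,0,0,0.6,6]'

```text
time: 10.9
tool_pos: [445.7, -26.8, 135.6]
tcp_rot: [3.141, 0.002, 2.033]
contact_force: [-3.7, -5.0, 5.1]
grip_width: 9.8
```

```bash
python3 -c "
from h import *
rd(5)"
```

```text
t 11.10 Mz [0.263 0.255 0.218 0.234 0.234] mean 0.241 yaw 2.034 F [-3.6 -5.   5.7] p [445.7 -26.8 135.6] w 9.8 j6 -0.69
```

Call:
play_rows --moves '[255,0,0,0.2,3,255,0,0,0.6,6,255,0,0,0.6,6,255,0,0,0.6,6]'

```text
time: 11.43
tool_pos: [445.7, -26.8, 135.0]
tcp_rot: [3.141, 0.002, 1.929]
contact_force: [-3.1, -4.8, 6.3]
grip_width: 9.9
```

```bash
python3 -c "
from h import *
rd(5)"
```

```text
t 11.63 Mz [0.245 0.194 0.228 0.257 0.254] mean 0.236 yaw 1.929 F [-3.4 -4.9  6.2] p [445.7 -26.8 135. ] w 9.9 j6 -0.59
```

Call:
play_rows --moves '[255,0,0,0.2,3,255,0,0,0.6,6,255,0,0,0.6,6,255,0,0,0.6,6]'

```text
time: 11.97
tool_pos: [445.7, -26.8, 134.5]
tcp_rot: [3.141, 0.002, 1.824]
contact_force: [-3.9, -4.4, 7.8]
grip_width: 9.8
```

```bash
python3 -c "
from h import *
rd(5)"
```

```text
t 12.17 Mz [0.244 0.206 0.247 0.227 0.257] mean 0.236 yaw 1.824 F [-3.7 -4.9  7.6] p [445.7 -26.8 134.5] w 9.9 j6 -0.48
```

Call:
play_rows --moves '[255,0,0,0.2,3,255,0,0,0.6,6,255,0,0,0.6,6,255,0,0,0.6,6]'

```text
time: 12.5
tool_pos: [445.7, -26.8, 134.0]
tcp_rot: [3.141, 0.002, 1.719]
contact_force: [-4.1, -4.7, 9.1]
grip_width: 10.2
```

```bash
python3 -c "
from h import *
rd(5)"
```

```text
t 12.70 Mz [0.271 0.268 0.252 0.256 0.258] mean 0.261 yaw 1.720 F [-3.8 -4.6  8.3] p [445.7 -26.8 134. ] w 10.3 j6 -0.38
```

Call:
play_rows --moves '[255,0,0,0,3,255,0,0,0.2,6,255,0,0,0.2,6,255,0,0,0.2,6]'

```text
time: 13.03
tool_pos: [445.7, -26.8, 133.7]
tcp_rot: [3.141, 0.002, 1.615]
contact_force: [-3.5, -4.8, 7.2]
grip_width: 9.6
```

```bash
python3 -c "
from h import *
rd(5)"
```

```text
t 13.23 Mz [0.318 0.326 0.272 0.355 0.311] mean 0.316 yaw 1.615 F [-3.7 -4.6  7.2] p [445.7 -26.7 133.7] w 10.1 j6 -0.27
```

Call:
play_rows --moves '[255,0,0,0,3,255,0,0,0.2,6,255,0,0,0.2,6,255,0,0,0.2,6]'

```text
time: 13.57
tool_pos: [445.7, -26.7, 133.3]
tcp_rot: [3.141, 0.002, 1.51]
contact_force: [-2.3, -4.0, 5.8]
grip_width: 9.8
```

```bash
python3 -c "
from h import *
rd(5)"
```

```text
t 13.77 Mz [0.366 0.343 0.306 0.338 0.375] mean 0.346 yaw 1.510 F [-3.3 -4.7  5.4] p [445.7 -26.7 133.3] w 9.7 j6 -0.17
```

```bash
python3 -c "
from h import *
delta(461,-110,176,1.037)"
```

```text
t 13.77 pos [445.7 -26.7 133.3] yaw 1.510 -> d -82.2 20.3 -42.7 turn 27.1 M [-0.849  0.626  0.375] F [-4.2 -4.6  6. ] j6 -0.17
```

Call:
play_rows --moves '[150,0,0,0,0,150,0,0,0,0,150,0,0,0,0,150,0,0,-40,0,150,-30,7,-43,7,150,-60,14,-43,14,150,-82.2,20.3,-43,21,150,-82.2,20.3,-43,27.1]'

```text
time: 14.43
tool_pos: [462.1, -112.7, 175.8]
tcp_rot: [3.139, 0.0, 1.027]
contact_force: [-0.7, -0.1, -0.9]
grip_width: 37.1
```

Call:
play_rows --moves '[150,0,0,0,0,150,0,0,0,0]'

```text
time: 14.6
tool_pos: [460.5, -109.1, 175.2]
tcp_rot: [-3.141, -0.0, 1.038]
contact_force: [-0.9, -0.1, -0.7]
grip_width: 38.0
```

```bash
python3 -c "
from h import *
delta(461,-110,137,1.037)
o=bot.get_obs();print(o['dq'].round(2));snap('wrist','w6.png')"
```

```text
t 14.60 pos [ 460.5 -109.1  175.2] yaw 1.038 -> d -0.5 0.9 38.2 turn 0.1 M [-0.089  0.081 -0.018] F [-0.9 -0.1 -0.7] j6 0.14
[ 0.02 -0.    0.01 -0.    0.   -0.02]
```

View pics/w6.png

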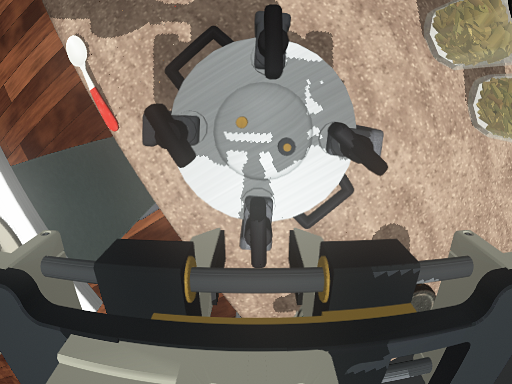

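Call:
play_rows --moves '[150,-0.5,0.7,30,0,150,-0.5,0.7,38,0,255,-0.5,0.7,38,0,255,-0.5,0.7,38,0,255,-0.5,0.7,38,0,255,-0.5,0.7,38,0,255,-0.5,0.7,38,0,255,-0.5,0.7,38,0]'

```text
time: 15.32
tool_pos: [461.2, -110.0, 138.2]
tcp_rot: [3.141, -0.0, 1.036]
contact_force: [-1.8, 0.9, 4.6]
grip_width: 9.6
```

Call:
play_rows --moves '[255,0,0,0.2,3,255,0,0,0.4,6,255,0,0,0.4,6,255,0,0,0.4,6]'

```text
time: 15.65
tool_pos: [461.3, -110.1, 137.8]
tcp_rot: [3.141, -0.0, 0.931]
contact_force: [-1.4, 1.8, 4.5]
grip_width: 10.0
```

```bash
python3 -c "
from h import *
rd(5)"
```

```text
t 15.85 Mz [0.238 0.269 0.264 0.288 0.288] mean 0.269 yaw 0.931 F [-1.3  1.3  5.3] p [ 461.3 -110.   137.8] w 10.1 j6 0.24
```

Call:
play_rows --moves '[255,0,0,0.2,3,255,0,0,0.5,6,255,0,0,0.5,6,255,0,0,0.5,6]'

```text
time: 16.18
tool_pos: [461.3, -110.1, 137.3]
tcp_rot: [3.141, -0.001, 0.826]
contact_force: [-1.0, 1.9, 4.7]
grip_width: 10.0
```

```bash
python3 -c "
from h import *
rd(5)"
```

```text
t 16.38 Mz [0.301 0.198 0.241 0.23  0.304] mean 0.255 yaw 0.827 F [-1.1  1.5  5.3] p [ 461.3 -110.1  137.3] w 9.7 j6 0.35
```

Call:
play_rows --moves '[255,0,0,0.2,3,255,0,0,0.5,6,255,0,0,0.5,6,255,0,0,0.5,6]'

```text
time: 16.72
tool_pos: [461.3, -110.1, 136.7]
tcp_rot: [3.141, -0.001, 0.722]
contact_force: [-0.7, 1.4, 5.2]
grip_width: 10.3
```

```bash
python3 -c "
from h import *
rd(5)"
```

```text
t 16.92 Mz [0.233 0.247 0.257 0.258 0.245] mean 0.248 yaw 0.722 F [-1.2  1.3  5.6] p [ 461.4 -110.1  136.7] w 9.8 j6 0.45
```

Call:
play_rows --moves '[255,0,0,0.2,3,255,0,0,0.5,6,255,0,0,0.5,6,255,0,0,0.5,6]'

```text
time: 17.25
tool_pos: [461.4, -110.2, 136.2]
tcp_rot: [3.141, -0.001, 0.617]
contact_force: [-0.8, 1.2, 4.9]
grip_width: 9.4
```

```bash
python3 -c "
from h import *
rd(5)"
```

```text
t 17.45 Mz [0.287 0.254 0.222 0.272 0.211] mean 0.249 yaw 0.617 F [-1.2  1.1  5.1] p [ 461.4 -110.2  136.2] w 9.7 j6 0.56
```

Call:
play_rows --moves '[255,0,0,0.2,3,255,0,0,0.5,6,255,0,0,0.5,6,255,0,0,0.5,6]'

```text
time: 17.78
tool_pos: [461.4, -110.2, 135.7]
tcp_rot: [3.141, -0.001, 0.512]
contact_force: [-1.0, 1.8, 4.4]
grip_width: 9.8
```

```bash
python3 -c "
from h import *
rd(5)"
```

```text
t 17.98 Mz [0.252 0.281 0.263 0.254 0.297] mean 0.269 yaw 0.513 F [-0.8  1.   5.1] p [ 461.4 -110.2  135.7] w 9.8 j6 0.66
```

Call:
play_rows --moves '[255,0,0,0.2,3,255,0,0,0.5,6,255,0,0,0.5,6,255,0,0,0.5,6]'

```text
time: 18.32
tool_pos: [461.5, -110.3, 135.2]
tcp_rot: [3.141, -0.001, 0.408]
contact_force: [-0.8, 0.2, 5.4]
grip_width: 9.7
```

```bash
python3 -c "
from h import *
rd(5)"
```

```text
t 18.52 Mz [0.193 0.259 0.285 0.25  0.304] mean 0.258 yaw 0.408 F [-0.7  0.5  5.5] p [ 461.4 -110.3  135.2] w 9.9 j6 0.77
```

Free about 0.256; still running free.

Call:
play_rows --moves '[255,0,0,0.2,3,255,0,0,0.5,6,255,0,0,0.5,6,255,0,0,0.5,6]'

```text
time: 18.85
tool_pos: [461.4, -110.3, 134.6]
tcp_rot: [3.141, -0.001, 0.303]
contact_force: [-0.9, 1.0, 5.0]
grip_width: 9.7
```

```bash
python3 -c "
from h import *
rd(5)"
```

```text
t 19.05 Mz [0.268 0.216 0.209 0.299 0.278] mean 0.254 yaw 0.303 F [-0.8  0.8  5.4] p [ 461.5 -110.3  134.6] w 9.8 j6 0.87
```

Call:
play_rows --moves '[255,0,0,0.2,3,255,0,0,0.5,6,255,0,0,0.5,6,255,0,0,0.5,6]'

```text
time: 19.38
tool_pos: [461.5, -110.4, 134.1]
tcp_rot: [3.141, -0.001, 0.198]
contact_force: [-0.6, 1.0, 4.7]
grip_width: 9.9
```

```bash
python3 -c "
from h import *
rd(5)"
```

```text
t 19.58 Mz [0.254 0.291 0.306 0.282 0.236] mean 0.274 yaw 0.199 F [-0.6  0.5  5. ] p [ 461.5 -110.4  134.1] w 10.1 j6 0.98
```

Call:
play_rows --moves '[255,0,0,0.1,3,255,0,0,0.3,6,255,0,0,0.3,6,255,0,0,0.3,6]'

```text
time: 19.92
tool_pos: [461.5, -110.4, 133.7]
tcp_rot: [3.141, -0.001, 0.095]
contact_force: [-0.7, -0.6, 5.9]
grip_width: 9.7
```

```bash
python3 -c "
from h import *
rd(5)"
```

```text
t 20.12 Mz [0.331 0.354 0.307 0.256 0.328] mean 0.315 yaw 0.095 F [-0.1 -0.7  5.6] p [ 461.5 -110.4  133.7] w 10.0 j6 1.08
```

Call:
play_rows --moves '[255,0,0,0.1,3,255,0,0,0.3,5,255,0,0,0.3,5,255,0,0,0.3,5]'

```text
time: 20.45
tool_pos: [461.5, -110.5, 133.4]
tcp_rot: [3.141, -0.001, 0.008]
contact_force: [0.0, 0.8, 5.5]
grip_width: 9.9
```

```bash
python3 -c "
from h import *
rd(6)"
```

```text
t 20.70 Mz [0.313 0.324 0.34  0.343 0.338 0.309] mean 0.328 yaw 0.008 F [ 0.2 -0.6  5.2] p [ 461.5 -110.5  133.4] w 9.8 j6 1.17
```

Call:
play_rows --moves '[255,0,0,0.1,2,255,0,0,0.1,2,255,0,0,0.1,2]'

```text
time: 20.95
tool_pos: [461.5, -110.5, 133.3]
tcp_rot: [3.141, -0.001, -0.027]
contact_force: [0.2, -0.5, 4.7]
grip_width: 9.6
```

```bash
python3 -c "
from h import *
rd(5)
delta(529.8,-11.5,176,1.10)"
```

```text
t 21.15 Mz [0.305 0.307 0.325 0.324 0.361] mean 0.324 yaw -0.027 F [-0.2 -0.6  5.3] p [ 461.5 -110.5  133.2] w 10.0 j6 1.20
t 21.15 pos [ 461.5 -110.5  133.2] yaw -0.027 -> d 65.6 -100.8 -42.8 turn -64.6 M [-0.235  0.22   0.361] F [-1.1 -1.   5.2] j6 1.20
```

Call:
play_rows --moves '[255,0,0,0.1,2.5,255,0,0,0.1,2.5,255,0,0,0.1,2.5]'

```text
time: 21.4
tool_pos: [461.4, -110.5, 133.1]
tcp_rot: [3.141, -0.001, -0.07]
contact_force: [-0.1, -1.2, 6.0]
grip_width: 10.1
```

```bash
python3 -c "
from h import *
rd(5)
delta(529.8,-11.5,176,1.10)"
```

```text
t 21.60 Mz [0.313 0.281 0.374 0.369 0.319] mean 0.331 yaw -0.070 F [-0.4 -1.3  5.7] p [ 461.4 -110.5  133.1] w 9.8 j6 1.24
t 21.60 pos [ 461.4 -110.5  133.1] yaw -0.070 -> d 61.3 -103.5 -42.9 turn -67.0 M [-0.284  0.275  0.319] F [-0.5 -0.9  6.3] j6 1.24
```

Call:
play_rows --moves '[150,0,0,0,0,150,0,0,0,0,150,0,0,0,0,150,0,0,-40,0,150,20,-34,-43,-7,150,40,-68,-43,-14,150,61.3,-103.5,-43,-21,150,61.3,-103.5,-43,-28]'

```text
time: 22.27
tool_pos: [532.6, -6.3, 175.7]
tcp_rot: [-3.141, -0.003, 0.426]
contact_force: [-1.4, -0.1, -0.6]
grip_width: 37.8
```

Call:
play_rows --moves '[150,0,0,0,-7,150,0,0,0,-14,150,0,0,0,-21,150,0,0,0,-28,150,0,0,0,-35,150,0,0,0,-39,150,0,0,0,-39,150,0,0,0,-39]'

```text
time: 22.93
tool_pos: [529.5, -11.3, 175.4]
tcp_rot: [-3.141, 0.0, 1.094]
contact_force: [-0.5, 1.0, 0.6]
grip_width: 37.7
```

```bash
python3 -c "
from h import *
delta(529.8,-11.5,137,1.10)
snap('wrist','w7.png')"
```

```text
t 22.93 pos [529.5 -11.3 175.4] yaw 1.094 -> d -0.1 0.4 38.4 turn -0.3 M [-0.049  0.127  0.019] F [-0.5  1.   0.6] j6 0.31
```

View pics/w7.png

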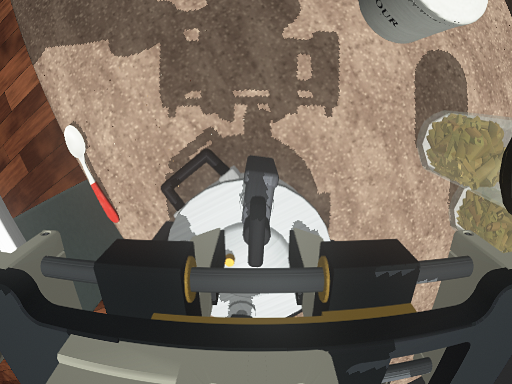

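Call:
play_rows --moves '[150,0,0.3,30,0,150,0,0.3,38,0,255,0,0.3,38,0,255,0,0.3,38,0,255,0,0.3,38,0,255,0,0.3,38,0,255,0,0.3,38,0,255,0,0.3,38,0]'

```text
time: 23.65
tool_pos: [529.6, -11.1, 138.5]
tcp_rot: [-3.141, -0.0, 1.096]
contact_force: [-3.7, 2.2, 4.2]
grip_width: 9.8
```

Call:
play_rows --moves '[255,0,0,0.2,3,255,0,0,0.4,6,255,0,0,0.4,6,255,0,0,0.4,6]'

```text
time: 23.98
tool_pos: [529.7, -11.2, 138.3]
tcp_rot: [-3.142, -0.0, 0.992]
contact_force: [-3.5, 2.3, 7.7]
grip_width: 9.7
```

```bash
python3 -c "
from h import *
rd(5)"
```

```text
t 24.18 Mz [0.28  0.264 0.218 0.26  0.248] mean 0.254 yaw 0.993 F [-4.   2.4  7.1] p [529.7 -11.2 138.3] w 10.2 j6 0.41
```

Call:
play_rows --moves '[255,0,0,0.2,3,255,0,0,0.5,6,255,0,0,0.5,6,255,0,0,0.5,6]'

```text
time: 24.52
tool_pos: [529.7, -11.2, 137.8]
tcp_rot: [3.142, -0.0, 0.888]
contact_force: [-3.2, 1.8, 6.8]
grip_width: 9.8
```

```bash
python3 -c "
from h import *
rd(5)"
```

```text
t 24.72 Mz [0.255 0.282 0.247 0.28  0.26 ] mean 0.265 yaw 0.888 F [-4.   1.6  6.8] p [529.7 -11.3 137.8] w 9.8 j6 0.52
```

Call:
play_rows --moves '[255,0,0,0.2,3,255,0,0,0.5,6,255,0,0,0.5,6,255,0,0,0.5,6]'

```text
time: 25.05
tool_pos: [529.8, -11.2, 137.3]
tcp_rot: [3.141, -0.0, 0.783]
contact_force: [-3.8, 0.7, 7.2]
grip_width: 10.0
```

```bash
python3 -c "
from h import *
rd(5)"
```

```text
t 25.25 Mz [0.215 0.284 0.236 0.224 0.244] mean 0.241 yaw 0.783 F [-4.   1.3  6.6] p [529.8 -11.3 137.3] w 9.6 j6 0.62
```

Call:
play_rows --moves '[255,0,0,0.2,3,255,0,0,0.5,6,255,0,0,0.5,6,255,0,0,0.5,6]'

```text
time: 25.58
tool_pos: [529.8, -11.3, 136.8]
tcp_rot: [3.141, -0.0, 0.678]
contact_force: [-4.1, 1.8, 5.9]
grip_width: 9.7
```

```bash
python3 -c "
from h import *
rd(5)"
```

```text
t 25.78 Mz [0.285 0.172 0.231 0.27  0.232] mean 0.238 yaw 0.678 F [-4.   1.4  6.5] p [529.8 -11.3 136.8] w 9.8 j6 0.73
```

Call:
play_rows --moves '[255,0,0,0.2,3,255,0,0,0.5,6,255,0,0,0.5,6,255,0,0,0.5,6]'

```text
time: 26.12
tool_pos: [529.8, -11.4, 136.2]
tcp_rot: [3.141, -0.0, 0.573]
contact_force: [-3.4, 1.6, 6.4]
grip_width: 9.5
```

```bash
python3 -c "
from h import *
rd(5)"
```

```text
t 26.32 Mz [0.27  0.27  0.206 0.262 0.246] mean 0.251 yaw 0.574 F [-3.6  1.3  6.4] p [529.8 -11.4 136.3] w 10.0 j6 0.83
```

Call:
play_rows --moves '[255,0,0,0.2,3,255,0,0,0.5,6,255,0,0,0.5,6,255,0,0,0.5,6]'

```text
time: 26.65
tool_pos: [529.9, -11.5, 135.7]
tcp_rot: [3.141, -0.0, 0.469]
contact_force: [-4.4, 0.7, 6.3]
grip_width: 10.0
```

```bash
python3 -c "
from h import *
rd(5)"
```

```text
t 26.85 Mz [0.27  0.231 0.284 0.247 0.198] mean 0.246 yaw 0.469 F [-3.6  1.   6.3] p [529.9 -11.4 135.8] w 9.9 j6 0.94
```

Call:
play_rows --moves '[255,0,0,0.2,3,255,0,0,0.5,6,255,0,0,0.5,6,255,0,0,0.5,6]'

```text
time: 27.18
tool_pos: [529.9, -11.5, 135.3]
tcp_rot: [3.141, -0.0, 0.364]
contact_force: [-3.2, 0.1, 6.2]
grip_width: 9.7
```

```bash
python3 -c "
from h import *
rd(5)"
```

```text
t 27.38 Mz [0.231 0.226 0.217 0.215 0.225] mean 0.222 yaw 0.364 F [-2.8  0.6  5.7] p [530.  -11.5 135.3] w 9.6 j6 1.04
```

Call:
play_rows --moves '[255,0,0,0.2,3,255,0,0,0.5,6,255,0,0,0.5,6,255,0,0,0.5,6]'

```text
time: 27.72
tool_pos: [530.0, -11.5, 134.8]
tcp_rot: [3.141, -0.001, 0.259]
contact_force: [-2.9, 1.4, 6.1]
grip_width: 10.0
```

```bash
python3 -c "
from h import *
rd(5)"
```

```text
t 27.92 Mz [0.221 0.277 0.234 0.291 0.272] mean 0.259 yaw 0.260 F [-3.2  0.9  5.4] p [530.  -11.6 134.8] w 9.6 j6 1.15
```

Call:
play_rows --moves '[255,0,0,0.2,3,255,0,0,0.5,6,255,0,0,0.5,6,255,0,0,0.5,6]'

```text
time: 28.25
tool_pos: [530.0, -11.6, 134.3]
tcp_rot: [3.141, -0.001, 0.155]
contact_force: [-3.5, -0.4, 6.3]
grip_width: 10.2
```

```bash
python3 -c "
from h import *
rd(5)"
```

```text
t 28.45 Mz [0.259 0.239 0.304 0.285 0.266] mean 0.271 yaw 0.155 F [-3.4  0.1  6.1] p [530.  -11.6 134.3] w 9.7 j6 1.25
```

Call:
play_rows --moves '[255,0,0,0.1,3,255,0,0,0.3,6,255,0,0,0.3,6,255,0,0,0.3,6]'

```text
time: 28.78
tool_pos: [530.0, -11.7, 133.9]
tcp_rot: [3.141, -0.001, 0.05]
contact_force: [-3.3, -0.1, 5.6]
grip_width: 9.7
```

```bash
python3 -c "
from h import *
rd(5)"
```

```text
t 28.98 Mz [0.281 0.305 0.334 0.326 0.35 ] mean 0.319 yaw 0.050 F [-3.1 -0.2  5.4] p [530.  -11.7 134. ] w 9.7 j6 1.35
```

Call:
play_rows --moves '[255,0,0,0.1,3,255,0,0,0.3,5,255,0,0,0.3,5,255,0,0,0.3,5]'

```text
time: 29.32
tool_pos: [530.0, -11.8, 133.7]
tcp_rot: [3.141, -0.001, -0.037]
contact_force: [-3.7, -0.7, 5.1]
grip_width: 10.0
```

```bash
python3 -c "
from h import *
rd(6)"
```

```text
t 29.57 Mz [0.387 0.407 0.398 0.39  0.359 0.352] mean 0.382 yaw -0.037 F [-3.  -0.4  5.3] p [530.  -11.8 133.7] w 9.8 j6 1.44
```

```bash
python3 -c "
from h import *
rd(9)"
```

```text
t 29.97 Mz [0.352 0.365 0.405 0.399 0.417 0.414 0.395 0.346 0.411] mean 0.389 yaw -0.037 F [-2.8 -0.6  5. ] p [530.  -11.8 133.7] w 9.8 j6 1.44
```

```bash
python3 -c "
from h import *
delta(544.2,-95,176,1.93)"
```

```text
t 29.97 pos [530.  -11.8 133.7] yaw -0.037 -> d 17.2 82.7 -42.3 turn -112.7 M [-0.106  0.721  0.411] F [-3.1 -0.8  5. ] j6 1.44
```

Call:
play_rows --moves '[150,0,0,0,0,150,0,0,0,0,150,0,0,0,0,150,0,0,-40,0,150,5,25,-42,-7,150,10,50,-42,-14,150,17.2,82.7,-42,-21,150,17.2,82.7,-42,-28]'

```text
time: 30.63
tool_pos: [545.3, -99.6, 175.0]
tcp_rot: [3.138, -0.001, 0.454]
contact_force: [-0.1, -0.1, 0.3]
grip_width: 37.8
```

Call:
play_rows --moves '[150,0,0,0,-7,150,0,0,0,-14,150,0,0,0,-21,150,0,0,0,-28,150,0,0,0,-35,150,0,0,0,-42,150,0,0,0,-49,150,0,0,0,-56]'

```text
time: 31.3
tool_pos: [544.1, -94.8, 174.6]
tcp_rot: [3.141, -0.0, 1.434]
contact_force: [0.9, 0.3, -0.6]
grip_width: 37.5
```

Call:
play_rows --moves '[150,0,0,0,-7,150,0,0,0,-14,150,0,0,0,-21,150,0,0,0,-28.7,150,0,0,0,-28.7,150,0,0,0,-28.7]'

```text
time: 31.8
tool_pos: [544.1, -94.8, 174.6]
tcp_rot: [3.142, -0.0, 1.926]
contact_force: [-0.3, 0.2, 0.6]
grip_width: 38.1
```

```bash
python3 -c "
from h import *
delta(544.2,-95,136,1.93)
snap('wrist','w8.png')"
```

```text
t 31.80 pos [544.1 -94.8 174.6] yaw 1.926 -> d -0.2 0.0 38.6 turn -0.2 M [-0.023  0.114 -0.044] F [-0.3  0.2  0.6] j6 -0.67
```

View pics/w8.png

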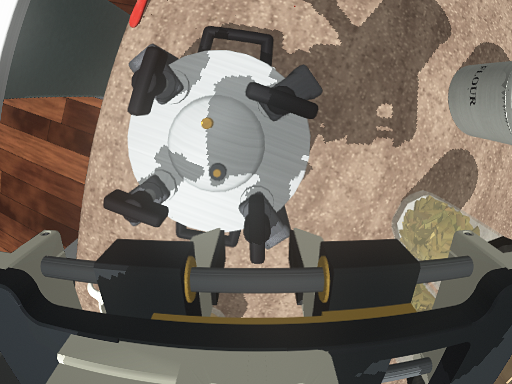

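Call:
play_rows --moves '[150,0,0,30,0,150,0,0,41,0,255,0,0,41,0,255,0,0,41,0,255,0,0,41,0,255,0,0,41,0,255,0,0,41,0,255,0,0,41,0]'

```text
time: 32.52
tool_pos: [544.3, -95.1, 134.7]
tcp_rot: [3.141, 0.001, 1.929]
contact_force: [-1.0, -1.1, 3.8]
grip_width: 10.1
```

Call:
play_rows --moves '[255,0,0,0,3,255,0,0,0.2,6,255,0,0,0.2,6,255,0,0,0.2,6]'

```text
time: 32.85
tool_pos: [544.4, -95.1, 134.5]
tcp_rot: [3.14, 0.001, 1.826]
contact_force: [-1.2, -1.6, 4.6]
grip_width: 9.6
```

```bash
python3 -c "
from h import *
rd(5)"
```

```text
t 33.05 Mz [0.34  0.385 0.403 0.353 0.33 ] mean 0.362 yaw 1.827 F [-1.9 -1.2  5.9] p [544.3 -95.  134.4] w 9.7 j6 -0.57
```

Call:
play_rows --moves '[255,0,0,0.2,3,255,0,0,0.5,6,255,0,0,0.5,6,255,0,0,0.5,6]'

```text
time: 33.38
tool_pos: [544.4, -95.1, 134.0]
tcp_rot: [3.14, 0.001, 1.722]
contact_force: [-2.1, -1.4, 7.1]
grip_width: 9.9
```

```bash
python3 -c "
from h import *
rd(5)"
```

```text
t 33.58 Mz [0.385 0.415 0.388 0.357 0.377] mean 0.384 yaw 1.722 F [-1.8 -1.2  6.4] p [544.4 -95.1 134. ] w 10.1 j6 -0.46
```

Call:
play_rows --moves '[255,0,0,0.2,3,255,0,0,0.4,6,255,0,0,0.6,9,255,0,0,0.6,9,255,0,0,0.6,9]'

```text
time: 34.0
tool_pos: [544.4, -95.1, 133.5]
tcp_rot: [3.14, 0.001, 1.565]
contact_force: [-0.7, -0.7, 6.5]
grip_width: 10.3
```

```bash
python3 -c "
from h import *
rd(5)"
```

```text
t 34.20 Mz [0.423 0.465 0.46  0.417 0.478] mean 0.449 yaw 1.565 F [-1.7 -0.7  6.8] p [544.4 -95.1 133.5] w 10.2 j6 -0.31
```

Call:
play_rows --moves '[255,0,0,0.2,3,255,0,0,0.5,6,255,0,0,0.5,6,255,0,0,0.5,6]'

```text
time: 34.53
tool_pos: [544.4, -95.1, 133.0]
tcp_rot: [3.14, 0.001, 1.46]
contact_force: [-3.1, -1.0, 7.3]
grip_width: 10.5
```

```bash
python3 -c "
from h import *
rd(5)"
```

```text
t 34.73 Mz [0.443 0.488 0.499 0.448 0.43 ] mean 0.462 yaw 1.460 F [-2.6 -0.8  7.6] p [544.4 -95.1 133. ] w 10.3 j6 -0.20
```

Call:
play_rows --moves '[255,0,0,0.2,3,255,0,0,0.4,6,255,0,0,0.4,6,255,0,0,0.4,6]'

```text
time: 35.07
tool_pos: [544.4, -95.1, 132.6]
tcp_rot: [3.14, 0.001, 1.356]
contact_force: [-2.5, -0.8, 7.7]
grip_width: 10.6
```

```bash
python3 -c "
from h import *
rd(5)"
```

```text
t 35.27 Mz [0.47  0.535 0.528 0.538 0.468] mean 0.508 yaw 1.356 F [-2.3 -0.8  7.4] p [544.4 -95.1 132.6] w 10.1 j6 -0.10
```

Call:
play_rows --moves '[255,0,0,0.2,3,255,0,0,0.3,5,255,0,0,0.3,5,255,0,0,0.3,5]'

```text
time: 35.6
tool_pos: [544.4, -95.0, 132.2]
tcp_rot: [3.14, 0.0, 1.268]
contact_force: [-1.1, -0.9, 6.9]
grip_width: 9.9
```

```bash
python3 -c "
from h import *
rd(6)"
```

```text
t 35.85 Mz [0.541 0.494 0.451 0.558 0.533 0.553] mean 0.522 yaw 1.269 F [-1.7 -0.8  6.7] p [544.4 -95.1 132.2] w 10.0 j6 -0.01
```

Call:
play_rows --moves '[255,0,0,0.2,3,255,0,0,0.3,5.5,255,0,0,0.3,5.5,255,0,0,0.3,5.5]'

```text
time: 36.18
tool_pos: [544.4, -95.1, 131.8]
tcp_rot: [3.14, 0.0, 1.173]
contact_force: [-1.8, -0.7, 5.2]
grip_width: 10.1
```

```bash
python3 -c "
from h import *
rd(6)
delta(445.9,-26.6,175,1.575)"
```

```text
t 36.43 Mz [0.617 0.619 0.579 0.637 0.661 0.621] mean 0.622 yaw 1.173 F [-1.6 -1.3  5.5] p [544.4 -95.  131.8] w 10.4 j6 0.09
t 36.43 pos [544.4 -95.  131.8] yaw 1.173 -> d 24.9 -117.3 -43.2 turn -23.0 M [-0.298  0.411  0.621] F [-1.7 -1.6  4.7] j6 0.09
```

Call:
play_rows --moves '[150,0,0,0,0,150,0,0,0,0,150,0,0,0,0,150,0,0,-40,0,150,8,-38,-43,-6,150,16,-76,-43,-12,150,24.9,-117.3,-43,-18,150,24.9,-117.3,-43,-23]'

```text
time: 37.1
tool_pos: [438.2, -22.2, 172.5]
tcp_rot: [-3.133, -0.003, 1.578]
contact_force: [-0.1, 0.6, -0.2]
grip_width: 37.9
```

Call:
play_rows --moves '[150,0,0,0,0,150,0,0,0,0,150,0,0,0,0]'

```text
time: 37.35
tool_pos: [447.0, -26.6, 174.2]
tcp_rot: [3.14, 0.0, 1.568]
contact_force: [0.4, 0.2, -0.2]
grip_width: 38.2
```

```bash
python3 -c "
from h import *
delta(445.9,-26.6,134,1.575)
snap('wrist','w9.png')"
```

```text
t 37.35 pos [447.  -26.6 174.2] yaw 1.568 -> d -0.0 -1.1 40.2 turn -0.4 M [-0.114  0.07  -0.038] F [ 0.4  0.2 -0.2] j6 -0.23
```

View pics/w9.png

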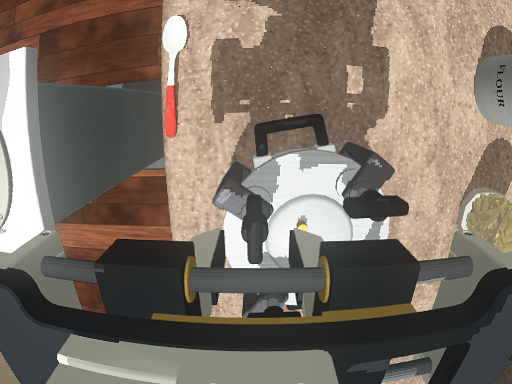

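Call:
play_rows --moves '[150,0,-0.8,30,-0.3,150,0,-0.8,39.5,-0.3,255,0,-0.8,39.5,-0.3,255,0,-0.8,39.5,-0.3,255,0,-0.8,39.5,-0.3,255,0,-0.8,39.5,-0.3,255,0,-0.8,39.5,-0.3,255,0,-0.8,39.5,-0.3]'

```text
time: 38.07
tool_pos: [445.5, -26.3, 135.1]
tcp_rot: [3.14, 0.0, 1.576]
contact_force: [0.7, -0.9, 1.9]
grip_width: 9.8
```

Call:
play_rows --moves '[255,0,0,0,3,255,0,0,0.2,6,255,0,0,0.4,9,255,0,0,0.4,9,255,0,0,0.4,9]'

```text
time: 38.48
tool_pos: [445.6, -26.3, 134.7]
tcp_rot: [3.14, 0.0, 1.422]
contact_force: [0.8, -1.1, 5.2]
grip_width: 9.8
```

```bash
python3 -c "
from h import *
rd(5)"
```

```text
t 38.68 Mz [0.365 0.421 0.41  0.392 0.417] mean 0.401 yaw 1.421 F [ 0.4 -0.6  5.7] p [445.6 -26.3 134.7] w 10.0 j6 -0.08
```

Call:
play_rows --moves '[255,0,0,0.2,3,255,0,0,0.4,6,255,0,0,0.4,6,255,0,0,0.4,6]'

```text
time: 39.02
tool_pos: [445.6, -26.3, 134.3]
tcp_rot: [3.14, 0.0, 1.316]
contact_force: [0.9, 0.0, 5.7]
grip_width: 10.1
```

```bash
python3 -c "
from h import *
rd(5)"
```

```text
t 39.22 Mz [0.456 0.388 0.421 0.49  0.433] mean 0.438 yaw 1.317 F [ 0.8 -0.6  5.7] p [445.7 -26.3 134.3] w 10.0 j6 0.02
```

Call:
play_rows --moves '[255,0,0,0.2,3,255,0,0,0.4,6,255,0,0,0.5,8,255,0,0,0.5,8,255,0,0,0.5,8]'

```text
time: 39.63
tool_pos: [445.7, -26.3, 133.8]
tcp_rot: [3.139, -0.0, 1.177]
contact_force: [0.6, -1.0, 6.3]
grip_width: 10.1
```

```bash
python3 -c "
from h import *
rd(5)"
```

```text
t 39.83 Mz [0.51  0.47  0.497 0.578 0.411] mean 0.493 yaw 1.177 F [ 0.4 -1.2  6.1] p [445.7 -26.3 133.8] w 10.0 j6 0.16
```

Call:
play_rows --moves '[255,0,0,0.2,3,255,0,0,0.4,5,255,0,0,0.4,5,255,0,0,0.4,5]'

```text
time: 40.17
tool_pos: [445.8, -26.3, 133.4]
tcp_rot: [3.139, -0.0, 1.09]
contact_force: [-0.2, -0.7, 6.4]
grip_width: 10.2
```

```bash
python3 -c "
from h import *
rd(6)"
```

```text
t 40.42 Mz [0.498 0.522 0.421 0.517 0.535 0.518] mean 0.502 yaw 1.090 F [ 0.2 -1.   6.2] p [445.8 -26.3 133.5] w 10.3 j6 0.25
```

Call:
play_rows --moves '[255,0,0,0.2,3,255,0,0,0.4,6,255,0,0,0.4,7,255,0,0,0.4,7,255,0,0,0.4,7]'

```text
time: 40.83
tool_pos: [445.8, -26.4, 133.0]
tcp_rot: [3.139, -0.001, 0.968]
contact_force: [0.8, -1.3, 5.6]
grip_width: 10.4
```

```bash
python3 -c "
from h import *
rd(6)
delta(461.3,-110.2,174,-0.005)"
```

```text
t 41.08 Mz [0.567 0.582 0.597 0.558 0.606 0.628] mean 0.590 yaw 0.968 F [ 0.9 -1.3  5.5] p [445.8 -26.4 133. ] w 10.3 j6 0.37
t 41.08 pos [445.8 -26.4 133. ] yaw 0.968 -> d -60.3 60.3 -41.0 turn 55.7 M [-0.276 -0.002  0.628] F [ 0.2 -0.9  5.1] j6 0.37
```

Call:
play_rows --moves '[150,0,0,0,0,150,0,0,0,0,150,0,0,0,0,150,0,0,-40,0,150,-20,20,-41,7,150,-40,40,-41,14,150,-60.3,60.3,-41,21,150,-60.3,60.3,-41,28]'

```text
time: 41.75
tool_pos: [461.2, -113.8, 173.3]
tcp_rot: [3.14, -0.0, 0.468]
contact_force: [-0.7, -0.7, -1.5]
grip_width: 37.5
```

Call:
play_rows --moves '[150,0,0,0,7,150,0,0,0,14,150,0,0,0,21,150,0,0,0,27.7,150,0,0,0,27.7,150,0,0,0,27.7]'

```text
time: 42.25
tool_pos: [459.9, -109.8, 173.0]
tcp_rot: [-3.141, 0.001, -0.003]
contact_force: [-0.5, -0.3, 0.5]
grip_width: 37.7
```

```bash
python3 -c "
from h import *
delta(461.3,-110.2,134,-0.005)
snap('wrist','w10.png')"
```

```text
t 42.25 pos [ 459.9 -109.8  173. ] yaw -0.003 -> d 1.4 0.4 39.0 turn 0.1 M [-0.059  0.145  0.07 ] F [-0.5 -0.3  0.5] j6 1.18
```

View pics/w10.png

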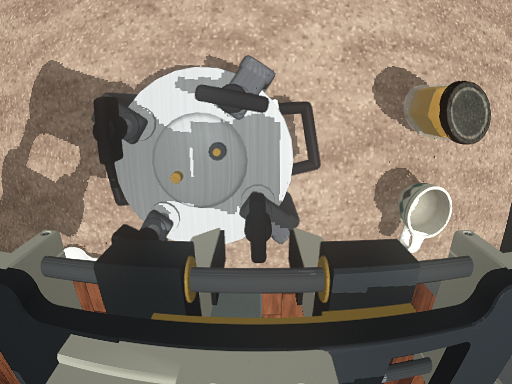

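Call:
play_rows --moves '[150,1.2,0.3,30,0,150,1.2,0.3,38.5,0,255,1.2,0.3,38.5,0,255,1.2,0.3,38.5,0,255,1.2,0.3,38.5,0,255,1.2,0.3,38.5,0,255,1.2,0.3,38.5,0,255,1.2,0.3,38.5,0]'

```text
time: 42.97
tool_pos: [461.9, -110.5, 135.6]
tcp_rot: [3.141, -0.002, -0.006]
contact_force: [0.4, -0.9, 2.0]
grip_width: 9.7
```

Call:
play_rows --moves '[255,0,0,0,3,255,0,0,0.2,6,255,0,0,0.4,9,255,0,0,0.4,9,255,0,0,0.4,9]'

```text
time: 43.38
tool_pos: [461.9, -110.6, 135.1]
tcp_rot: [3.141, -0.002, -0.161]
contact_force: [-1.5, -0.7, 3.9]
grip_width: 10.1
```

```bash
python3 -c "
from h import *
rd(5)"
```

```text
t 43.58 Mz [0.314 0.358 0.352 0.361 0.346] mean 0.346 yaw -0.162 F [-0.6 -0.8  5.1] p [ 461.9 -110.6  135. ] w 9.7 j6 1.34
```

Call:
play_rows --moves '[255,0,0,0.2,3,255,0,0,0.4,6,255,0,0,0.4,6,255,0,0,0.4,6]'

```text
time: 43.92
tool_pos: [461.9, -110.7, 134.6]
tcp_rot: [3.141, -0.002, -0.267]
contact_force: [0.1, -1.5, 5.4]
grip_width: 9.9
```

```bash
python3 -c "
from h import *
rd(5)"
```

```text
t 44.12 Mz [0.365 0.415 0.274 0.374 0.344] mean 0.354 yaw -0.266 F [-0.3 -1.9  5.7] p [ 461.9 -110.7  134.6] w 9.9 j6 1.44
```

Call:
play_rows --moves '[255,0,0,0.2,3,255,0,0,0.4,6,255,0,0,0.6,10,255,0,0,0.6,10,255,0,0,0.6,10]'

```text
time: 44.53
tool_pos: [461.8, -110.8, 134.0]
tcp_rot: [3.141, -0.002, -0.441]
contact_force: [-0.1, -2.9, 5.0]
grip_width: 10.3
```

```bash
python3 -c "
from h import *
rd(5)"
```

```text
t 44.73 Mz [0.408 0.422 0.39  0.406 0.442] mean 0.413 yaw -0.441 F [-0.4 -2.8  5.1] p [ 461.9 -110.8  134. ] w 9.9 j6 1.62
```

Call:
play_rows --moves '[255,0,0,0.2,3,255,0,0,0.5,7,255,0,0,0.5,7,255,0,0,0.5,7]'

```text
time: 45.07
tool_pos: [461.8, -110.9, 133.4]
tcp_rot: [3.141, -0.002, -0.563]
contact_force: [-0.5, -2.7, 4.8]
grip_width: 10.7
```

```bash
python3 -c "
from h import *
rd(5)"
```

```text
t 45.27 Mz [0.462 0.467 0.46  0.456 0.499] mean 0.469 yaw -0.563 F [-0.8 -2.6  5.2] p [ 461.8 -110.9  133.4] w 10.3 j6 1.74
```

Call:
play_rows --moves '[255,0,0,0.2,3,255,0,0,0.5,7,255,0,0,0.5,7,255,0,0,0.5,7]'

```text
time: 45.6
tool_pos: [461.7, -110.9, 132.8]
tcp_rot: [3.141, -0.002, -0.684]
contact_force: [-1.7, -4.5, 4.8]
grip_width: 10.3
```

```bash
python3 -c "
from h import *
rd(6)"
```

```text
t 45.85 Mz [0.476 0.551 0.523 0.5   0.546 0.554] mean 0.525 yaw -0.684 F [-1.5 -4.3  5.3] p [ 461.7 -110.9  132.8] w 10.3 j6 1.86
```

Call:
play_rows --moves '[255,0,0,0.1,2.5,255,0,0,0.3,5,255,0,0,0.3,5,255,0,0,0.3,5]'

```text
time: 46.18
tool_pos: [461.6, -110.9, 132.4]
tcp_rot: [3.141, -0.001, -0.771]
contact_force: [-1.3, -5.3, 3.6]
grip_width: 10.5
```

```bash
python3 -c "
from h import *
rd(6)
delta(529.9,-11.6,174,0.035)"
```

```text
t 46.43 Mz [0.567 0.532 0.56  0.5   0.494 0.526] mean 0.530 yaw -0.771 F [-1.  -5.1  4.5] p [ 461.7 -110.9  132.4] w 10.5 j6 1.95
t 46.43 pos [ 461.7 -110.9  132.4] yaw -0.771 -> d -20.3 -118.8 -41.6 turn -46.2 M [-0.847  0.363  0.526] F [-0.8 -4.8  4.7] j6 1.95
```

Call:
play_rows --moves '[255,0,0,0.1,3,255,0,0,0.1,3,255,0,0,0.1,3]'

```text
time: 46.68
tool_pos: [461.6, -111.0, 132.2]
tcp_rot: [3.141, -0.001, -0.823]
contact_force: [-1.4, -4.7, 4.8]
grip_width: 10.2
```

```bash
python3 -c "
from h import *
rd(5)
delta(529.9,-11.6,174,0.035)"
```

```text
t 46.88 Mz [0.604 0.577 0.657 0.629 0.592] mean 0.612 yaw -0.823 F [-1.1 -5.4  4.3] p [ 461.6 -111.   132.2] w 10.5 j6 2.00
t 46.88 pos [ 461.6 -111.   132.2] yaw -0.823 -> d -26.4 -117.6 -41.8 turn -49.2 M [-0.908  0.37   0.592] F [-1.2 -6.1  3.8] j6 2.00
```

Call:
play_rows --moves '[150,0,0,0,0,150,0,0,0,0,150,0,0,0,0,150,0,0,-40,0,150,-9,-39,-42,-7,150,-18,-78,-42,-14,150,-26.4,-117.6,-42,-21,150,-26.4,-117.6,-42,-28]'

```text
time: 47.55
tool_pos: [532.9, -5.8, 174.0]
tcp_rot: [-3.138, -0.001, -0.328]
contact_force: [-0.5, 0.6, 0.3]
grip_width: 37.4
```

Call:
play_rows --moves '[150,0,0,0,-7,150,0,0,0,-14,150,0,0,0,-21.2,150,0,0,0,-21.2,150,0,0,0,-21.2]'

```text
time: 47.97
tool_pos: [529.8, -10.8, 173.6]
tcp_rot: [-3.141, 0.001, 0.029]
contact_force: [-0.4, 0.2, 0.0]
grip_width: 38.2
```

```bash
python3 -c "
from h import *
delta(529.9,-11.6,134,0.035)
snap('wrist','w11.png')"
```

```text
t 47.97 pos [529.8 -10.8 173.6] yaw 0.029 -> d 0.1 0.8 39.6 turn -0.4 M [-0.085  0.137 -0.032] F [-0.4  0.2  0. ] j6 1.38
```

View pics/w11.png

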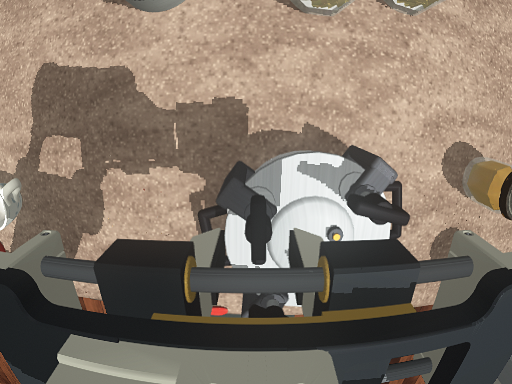

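Aligned: wing R at (258,230) between the jaws.

Call:
play_rows --moves '[150,0,0.7,30,0,150,0,0.7,39,0,255,0,0.7,39,0,255,0,0.7,39,0,255,0,0.7,39,0,255,0,0.7,39,0,255,0,0.7,39,0,255,0,0.7,39,0]'

```text
time: 48.68
tool_pos: [530.6, -11.8, 135.9]
tcp_rot: [-3.142, -0.002, 0.032]
contact_force: [0.6, 0.8, 2.2]
grip_width: 9.9
```

Call:
play_rows --moves '[255,0,0,0,3,255,0,0,0.2,6,255,0,0,0.4,9,255,0,0,0.4,9,255,0,0,0.4,9]'

```text
time: 49.1
tool_pos: [530.6, -12.0, 135.4]
tcp_rot: [3.141, -0.002, -0.123]
contact_force: [-0.5, 0.7, 5.8]
grip_width: 9.8
```

```bash
python3 -c "
from h import *
rd(5)"
```

```text
t 49.30 Mz [0.348 0.386 0.427 0.443 0.443] mean 0.410 yaw -0.123 F [-0.2  0.5  5.5] p [530.6 -12.  135.4] w 10.1 j6 1.53
```

Call:
play_rows --moves '[255,0,0,0.2,3,255,0,0,0.4,6,255,0,0,0.4,6,255,0,0,0.4,6]'

```text
time: 49.63
tool_pos: [530.6, -12.1, 135.1]
tcp_rot: [3.141, -0.002, -0.228]
contact_force: [-0.8, -0.5, 5.7]
grip_width: 9.9
```

```bash
python3 -c "
from h import *
rd(5)"
```

```text
t 49.83 Mz [0.463 0.412 0.383 0.36  0.477] mean 0.419 yaw -0.228 F [-0.5 -0.2  5.9] p [530.6 -12.1 135. ] w 9.6 j6 1.63
```

Call:
play_rows --moves '[255,0,0,0.2,3,255,0,0,0.4,6,255,0,0,0.5,8,255,0,0,0.5,8,255,0,0,0.5,8]'

```text
time: 50.25
tool_pos: [530.6, -12.3, 134.5]
tcp_rot: [3.141, -0.002, -0.367]
contact_force: [-0.8, -1.3, 5.8]
grip_width: 9.9
```

```bash
python3 -c "
from h import *
rd(5)"
```

```text
t 50.45 Mz [0.517 0.462 0.494 0.506 0.482] mean 0.492 yaw -0.367 F [-0.8 -1.3  6.2] p [530.6 -12.3 134.6] w 9.9 j6 1.77
```

Call:
play_rows --moves '[255,0,0,0.2,3,255,0,0,0.4,6,255,0,0,0.4,6,255,0,0,0.4,6]'

```text
time: 50.78
tool_pos: [530.5, -12.4, 134.1]
tcp_rot: [3.141, -0.002, -0.472]
contact_force: [-1.1, -1.8, 6.2]
grip_width: 10.1
```

```bash
python3 -c "
from h import *
rd(6)"
```

```text
t 51.03 Mz [0.522 0.497 0.452 0.494 0.533 0.528] mean 0.504 yaw -0.472 F [-0.8 -1.3  6.3] p [530.5 -12.4 134.1] w 10.2 j6 1.88
```

Call:
play_rows --moves '[255,0,0,0.2,3,255,0,0,0.4,6,255,0,0,0.4,6,255,0,0,0.4,6]'

```text
time: 51.37
tool_pos: [530.4, -12.5, 133.7]
tcp_rot: [3.141, -0.002, -0.577]
contact_force: [-1.3, -2.0, 5.7]
grip_width: 10.0
```

```bash
python3 -c "
from h import *
rd(8)"
```

```text
t 51.72 Mz [0.552 0.499 0.612 0.527 0.538 0.595 0.573 0.555] mean 0.556 yaw -0.576 F [-1.1 -2.1  6.3] p [530.4 -12.5 133.7] w 10.3 j6 1.98
```

Call:
play_rows --moves '[150,0,0,0,0,150,0,0,0,0,150,0,0,0,0,150,0,0,-40,0,150,0,0,-80,0,150,0,0,-120,0,150,0,0,-120,0,150,0,0,-120,0]'

```text
time: 52.38
tool_pos: [531.1, -12.0, 255.1]
tcp_rot: [-3.139, -0.005, -0.579]
contact_force: [-0.2, 0.6, -0.2]
grip_width: 38.0
```

```bash
python3 -c "
from h import *
delta(529.9,-11.6,134,0.035)
snap('wrist','w12.png');snap('scene','s12.png')
a=cv2.imread('pics/s12.png')[150:290,200:380];cv2.imwrite('pics/s12c.png',cv2.resize(a,None,fx=4,fy=4,interpolation=cv2.INTER_CUBIC))"
```

```text
t 52.38 pos [531.1 -12.  255.1] yaw -0.579 -> d -1.2 0.3 121.1 turn -35.2 M [0.023 0.16  0.016] F [-0.2  0.6 -0.2] j6 1.98
```

View pics/w12.png

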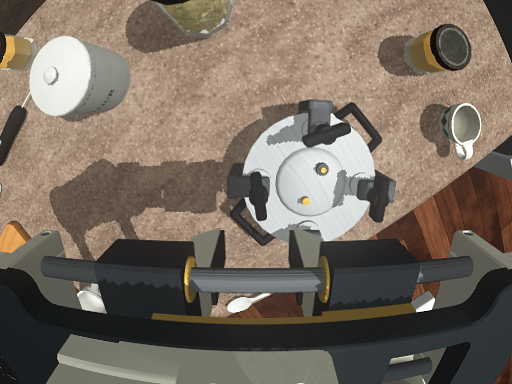

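View pics/s12c.png

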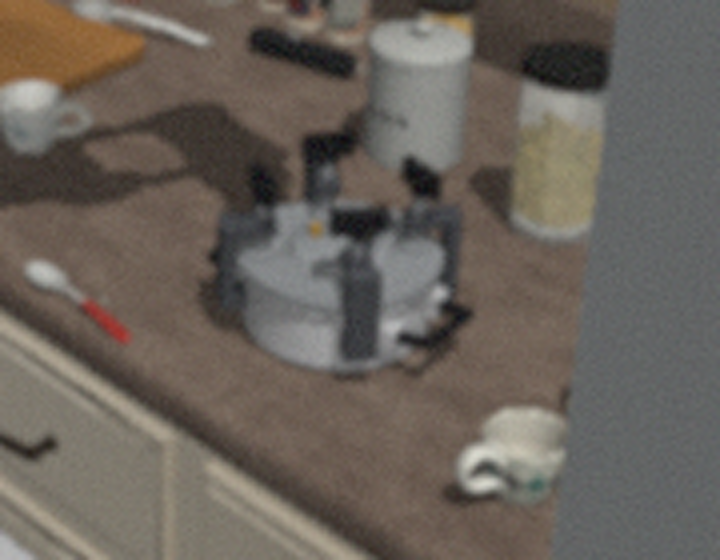

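Gripper clear at 255 mm, the lid looks level, the knobs are all turned and the bystanders look undisturbed. Handing in.

```bash
python3 -c "
from plant import bot
print(bot.close_job())"
```

```text
the job is handed in; nothing more can be done
None
```

I clamped the lid down with all four wing knobs, opposite pair then opposite pair, in two passes. I handed the job in at about 52 s with the gripper open and clear of the pot. The camera images don't show which knob is a, b, c or d, so I name them by direction from the pot's centre: −35° and 145° are opposite each other, and so are −125° and 55°.

Held torque above my own free reading for each knob, in N m. It scatters by about ±0.03 from one hold to the next. The last column comes from the trend through each knob's last few readings.

| Knob | First pass (wanted 0.06–0.14) | Second pass, last reading (wanted 0.23–0.37) | Second pass, from the trend |
|---|---|---|---|
| −35° | 0.09 | 0.35 | 0.31 |
| 145° | 0.10 | 0.34 | 0.31 |
| −125° | 0.075 | 0.36 | 0.32 |
| 55° | 0.135 | 0.31 | not worked out |

- **Near the limits:** the 55° knob's first pass was close to the top of the snug range. The −125° knob's last tight reading was close to the top of the tight range. No reading came near 0.45.
- **Not checked:** I did not re-measure the first three knobs after tightening the last one. I expect them to have lost about 0.04 at most, which would leave them in range.
- **Last look:** by eye, the final pictures showed the lid level and the cups, jar and spoon standing undisturbed. I saw no change in them, but I did not measure the lid's tilt or look specifically at the kitchen timer. The contact force after release was near zero.

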